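# Load the service-kit carrier

## Task

Load the kit carrier on the repair bench: stack all the blue parts trays on its steel foot, cut corners matched so that each skirt drops fully home over the rim below, then close the stack with the orange lid, also fully home. Stand both fallen solvent tins upright on the carrier's black rubber pad, before or after the stacking, and leave everything else on the bench where it is.

Things in the scene. Friction and masses are not known exactly. Their poses are not given: they have to be found in the camera images.
- tray1: blue stackable parts tray holding small spares, 140 g, standing on the bench; 56 (x) by 90 mm (y), both +y corners cut off at 45 degrees (16 mm legs), -y corners square. Upright outer walls z 0 to 26 mm: grip across the 56 mm. Above, a set-in rim up to z 38 mm, 47 x 81 mm at its foot, leaning in 3 mm. Origin: centre of underside, z up. May be absent
- tray2: another tray like tray1, same origin and axes; may be absent. The underside of each tray and of the lid is hollow, 14 mm deep, 50 x 84 mm inside: this skirt drops over the rim below and rests on the shoulder at z 26 mm (pitch 26 mm), 1.5 mm play each side, only the same way round
- tray3: another tray like tray1, same origin and axes; may be absent. The underside of each tray and of the lid is hollow, 14 mm deep, 50 x 84 mm inside: this skirt drops over the rim below and rests on the shoulder at z 26 mm (pitch 26 mm), 1.5 mm play each side, only the same way round
- tray4: another tray like tray1, same origin and axes; may be absent. The underside of each tray and of the lid is hollow, 14 mm deep, 50 x 84 mm inside: this skirt drops over the rim below and rests on the shoulder at z 26 mm (pitch 26 mm), 1.5 mm play each side, only the same way round
- tray1_key (a point): point on tray1's centre line at its cut-corner end: x 0, y +40 mm, z +26 mm in its frame
- tray2_key (a point): point on tray2's centre line at its cut-corner end: x 0, y +40 mm, z +26 mm in its frame
- tray3_key (a point): point on tray3's centre line at its cut-corner end: x 0, y +40 mm, z +26 mm in its frame
- tray4_key (a point): point on tray4's centre line at its cut-corner end: x 0, y +40 mm, z +26 mm in its frame
- lid: orange lid with two black lines on top, loose on the bench: same outline 56 x 90 mm, cut corners at +y, same skirt (hollow 14 mm deep) and same grip as the trays, but flat on top at z 26 mm, no rim. 120 g. Origin: centre of its underside, z up
- lid_key (a point): point on the lid at its cut-corner end: x 0, y +40 mm, z +26 mm in its frame
- carrier: green kit carrier, an L-shaped board fixed to the bench, 310 mm long (y), 10 mm thick; the narrow half (110 mm in x, y -155 to 0 mm) has the steel foot for the stack, the wide half (190 mm in x, y 0 to +155 mm) the black rubber pad. Origin: centre of its underside; z up
- foot (a point): centre of the steel foot, at the board's top (carrier x 0, y -87.5, z 10 mm), on which the lowest tray's skirt rests; the foot is a rim like a tray's, 12 mm high, cut corners towards the carrier's +y (the pad). Axes as the carrier's; a tray seated here has its origin here and the same axes
- foot_key (a point): point 40 mm from the foot centre towards its cut-corner end, on the board's top
- pad (a point): centre of the top of the black rubber pad, 180 mm (x) by 120 mm (y), 13 mm above the bench, 170 mm from the foot along the carrier's +y; axes as the carrier's
- tin1: solvent tin with yellow band and black cap, lying on its broad (54 mm) side, cap roughly towards the robot; 44 (x) by 54 (y) by 105 mm (z), cap 26 mm across and 15 mm high on the middle of the top. 220 g, balance point 54 mm above its foot. Origin: centre of its foot; z from foot to cap (level while it lies, up when it stands)
- tin2: same tin with a white band, also fallen over
- pot: small white pot with green lid, 34 mm across, 24 mm high: leave alone. Origin under its centre
- carton: small cardboard box 26 x 30 x 24 mm: leave alone. Origin under its centre
- tape: roll of tape, 80 mm across, 22 mm high: leave alone. Origin under its centre
- driver: screwdriver lying on the bench: leave alone
- mug: blue mug, 76 mm across, 85 mm high: leave alone. Origin under its centre
- spray: green bottle, 52 mm across, 150 mm high: leave alone. Origin under its centre
Things that resemble listed ones, but are neither listed nor needed, are in the scene too. Leave any red look-alike of the tin1 alone. Of the things that look like the lid, take the one that is farthest from the robot's base at the start.

How it is judged (in metres and radians):
On the way, in this order (a step that is already met when the one before it is completed fails the run):
1. all trays that are there are stacked on the foot, matched and seated (horizontal distance between each of tray1, tray2, tray3, tray4 and foot below 0.012 m and horizontal distance between each of tray1_key, tray2_key, tray3_key, tray4_key and foot_key below 0.02 m and angle between each of tray1, tray2, tray3, tray4's own z axis and vertical below 0.05 rad and (z of tray1 in the frame of foot between -0.003 and 0.003 m or z of tray1 in the frame of foot between 0.023 and 0.029 m or z of tray1 in the frame of foot between 0.049 and 0.055 m or z of tray1 in the frame of foot between 0.075 and 0.081 m) and (z of tray2 in the frame of foot between -0.003 and 0.003 m or z of tray2 in the frame of foot between 0.023 and 0.029 m or z of tray2 in the frame of foot between 0.049 and 0.055 m or z of tray2 in the frame of foot between 0.075 and 0.081 m) and (z of tray3 in the frame of foot between -0.003 and 0.003 m or z of tray3 in the frame of foot between 0.023 and 0.029 m or z of tray3 in the frame of foot between 0.049 and 0.055 m or z of tray3 in the frame of foot between 0.075 and 0.081 m) and (z of tray4 in the frame of foot between -0.003 and 0.003 m or z of tray4 in the frame of foot between 0.023 and 0.029 m or z of tray4 in the frame of foot between 0.049 and 0.055 m or z of tray4 in the frame of foot between 0.075 and 0.081 m)), for 0.2 s.
2. the lid is seated on top of the stack (all of step 1 and horizontal distance between lid and foot below 0.012 m and horizontal distance between lid_key and foot_key below 0.02 m and angle between lid's own z axis and vertical below 0.05 rad and (z of lid in the frame of foot between 0.075 and 0.081 m or z of lid in the frame of foot between 0.101 and 0.107 m) and z of lid in the frame of tray1 above 0.02 m and z of lid in the frame of tray2 above 0.02 m and z of lid in the frame of tray3 above 0.02 m and z of lid in the frame of tray4 above 0.02 m), for 0.2 s.
At the end, for the whole second after the job is handed in: Trays in one stack on the foot, lid on top: each within 12 mm of its axis, key ends within 20 mm, tilt < 0.05, heights whole 26 mm pitches +-3 mm. Both tins upright (tilt < 0.08) on the pad, centres within 80 mm (x) and 40 mm (y) of its centre. All released, at rest (all of step 2 and contact force between each of tray1, tray2, tray3, tray4, lid, tin1, tin2 and the fingers below 0.1 N and linear speed of each of tray1, tray2, tray3, tray4, lid, tin1, tin2 below 0.02 m/s and angle between each of tin1, tin2's own z axis and vertical below 0.08 rad and x of tin1 in the frame of pad between -0.08 and 0.08 m and y of tin1 in the frame of pad between -0.04 and 0.04 m and z of tin1 in the frame of pad between -0.004 and 0.004 m and x of tin2 in the frame of pad between -0.08 and 0.08 m and y of tin2 in the frame of pad between -0.04 and 0.04 m and z of tin2 in the frame of pad between -0.004 and 0.004 m); the robot touches nothing.
It fails at once if one of the things to be left alone is moved more than 40 mm (distance of any of pot, carton, tape, driver, mug, spray from where it was at the start of the episode above 0.04 m).
Of tray1, tray2, tray3, tray4 only 3 to 4 are there at a start; the rules pass over those that are not, and their reading is None.
At some moment in a run one of lid, tray1, tray2, tray3, tray4 may be knocked a few centimetres aside while the robot is not near it.
Once in a run the grip may slacken for a moment while it holds something.
It also fails if it takes over 210 s, if anything falls off the work surface, if the arm or the gripper's body presses on something with over 40 N, if the wrist force passes 120 N, or if a joint passes its speed limit or range.

## Robot

A 7-joint arm with a two-finger parallel gripper is mounted at the origin on the work surface. World frame = base frame: x ahead of the robot, y to its left, z up, the work surface at z = 0. Lengths are in m, angles in degrees, forces in N, time in s.
With the tool pointing down it reaches from about 0.35 to 0.775 m from the base axis. Payload 3.1 kg.
Tool frame: the origin (TCP) lies on the centre line of the jaws, within the pads' length; the fingertips stand 17 mm ahead of it and the grasp point (between the pads) lies 2 mm behind it (robot.tip_reach is the distance from the TCP to the fingertips, in m); z points along the fingers, y is the direction in which the jaws open and shut (so a half turn about z gives the same grasp; the last joint's range is limited). The gripper opens to 85 mm and grips with 20 to 120 N. Pads are 22 mm wide; open, the fingers measure 114 mm over their backs; the gripper's body (76 mm by 85 mm) begins 54 mm behind the grasp point. The pads swing forward as they close: fully open they stand 13 mm farther back than shut.
Start: joints at [-79.166, 17.813, 0.802, 86.603, -0.252, 75.585, -1.558], TCP at [0.126, 0.535, 0.248] pointing down, gripper open.
Joint ranges: [-154.91, 154.91], [-16.99, 109.72], [-72.82, 74.43], [7.12, 147.25], [-82.49, 262.49], [11.32, 116.49], [-174.64, 174.64]. Speed limits (degrees/s): [159.86, 159.86, 180, 180, 180, 180, 180].

## Interface

Orientations are given as [roll, pitch, yaw] about the fixed x, y, z axes, in that order (R = Rz(yaw) Ry(pitch) Rx(roll)).
In Python, from station import robot, fingers, vision, workorder, recognise gives the robot as it stands. Calls block until the motion is done:
- robot.move_to(position, orientation): joint-space move of the TCP to a pose.
- robot.line_to(position, orientation=None, velocity=0.15, f_stop=None): straight line of the TCP; orientation=None keeps the orientation; velocity is the mean speed in m/s. With f_stop (N) it stops when the force on the tool has changed by that much, and returns True; else False.
- robot.move_j(angles): joint-space move.
- fingers.gripper_to(opening, force=None): opening from 0.0 (shut) to 1.0 (fully open); force is the grip in N (None keeps the last); returns when the fingers have stopped.
- robot.pause(seconds).
- robot.inverse_kinematics(position, orientation): joint angles nearest the present ones, or None.
- vision.grab_frame(name): name is "scene" or "side" or "wrist"; returns the picture (480x640x3 uint8, red, green, blue); there is no depth.
- vision.calibration(name): a dict with "mtx" (3x3 intrinsics, pixels), "k1" (the pictures are not rectified: a ray, as slopes to the right and down, at radius r is drawn at 1 + k1 r^2 times it, then the intrinsics apply), "extrinsics" (4x4, takes a point from world to camera coordinates); the wrist camera has in their place "T_tool_cam" (4x4, takes a point from camera to tool coordinates, whose origin is the TCP and whose axes are the flange's). Camera axes: x right, y up, looking along -z (the intrinsics and any distortion apply to the point x, -y, -z); pixel columns grow to the right and rows downward; lengths in m; the calibration is good to about 2 mm. A picture is of the moment at which its call begins: read the wrist's pose just before it. calibration takes no time and is no camera call.
A pose or a line that the arm cannot do raises robot.PlanningError and nothing moves.
- workorder.close_job(): hands the job in, once; it reports no verdict.
Trained networks look in the newest picture that a camera, given by its name, has taken for a name from the list of things; names that differ only in an ending like _2 or _b are one class to them, and where a whole thing is asked for, a point or a joint stands for the part that bears it (a point fixed in the world has none). Each returns a list of dicts, best first, with "p" (0 to 1); they miss things now and then, are a little off and sometimes report something else, mostly with a low value. They report only what shows in the picture. A call takes as long as a camera call. They do not tell look-alikes from the thing itself.
- recognise(label, camera): "rect" ([centre column, centre row, width, height] in pixels, round what is visible of it).
Readings, each from a call of its own:
- robot.current_time_s(): time.
- robot.current_joint_positions(): joint angles.
- robot.current_dq(): joint speeds.
- robot.current_joint_torque(): joint torques, N m.
- robot.current_tool_pos(): TCP position.
- robot.current_eef_rot(): TCP orientation.
- robot.current_contact_force(): force on the tool from outside, world axes, zero at the start.
- robot.current_torque(): the same for the moment, N m.
- robot.current_finger_gap(): opening from 0.0 (shut) to 1.0 (fully open).
Only numpy, scipy, OpenCV 4.12 (cv2) and the standard library are available. Lean on these libraries where they do the work, as an engineer would, in place of code of your own. Each camera call takes 0.05 s, during which the arm holds its last target.

## Working session

There is one attempt and no reset: what is moved stays moved. The work goes in short steps, each a Python script; the robot and the scene stay as the last script left them, time stands still between calls to the robot, and variables do not carry over. Pictures are saved under pics/ and viewed, and the job is handed in when it is done.

```bash
mkdir -p pics; ls; python3 - <<'E'
from station import robot, fingers, vision, workorder, recognise
import cv2,numpy as np
np.set_printoptions(precision=4,suppress=True)
for n in ["scene","side","wrist"]:
    im=vision.grab_frame(n); cv2.imwrite(f"pics/{n}0.png",im[:,:,::-1]); print(n,vision.calibration(n))
print(robot.current_time_s(),robot.current_tool_pos(),robot.current_eef_rot())
E
```

```text
pics
scene {'mtx': array([[515.4151,   0.    , 323.3738],
       [  0.    , 515.4151, 234.0668],
       [  0.    ,   0.    ,   1.    ]]), 'k1': -0.0636280560160494, 'extrinsics': array([[-0.426 ,  0.9047, -0.0083,  0.2912],
       [-0.5841, -0.268 ,  0.7662,  0.2093],
       [ 0.6909,  0.3312,  0.6426, -1.3741],
       [ 0.    ,  0.    ,  0.    ,  1.    ]])}
side {'mtx': array([[516.5732,   0.    , 320.6644],
       [  0.    , 516.5732, 235.3847],
       [  0.    ,   0.    ,   1.    ]]), 'k1': 0.033892764371419255, 'extrinsics': array([[ 0.8712, -0.4909, -0.0091, -0.4628],
       [ 0.3397,  0.5892,  0.7331, -0.1508],
       [-0.3545, -0.6418,  0.6801, -1.2459],
       [ 0.    ,  0.    ,  0.    ,  1.    ]])}
wrist {'mtx': array([[397.5741,   0.    , 321.3431],
       [  0.    , 397.5741, 240.9641],
       [  0.    ,   0.    ,   1.    ]]), 'k1': 0.002737761376629478, 'T_tool_cam': array([[ 0.0011,  0.9642,  0.265 ,  0.067 ],
       [ 1.    , -0.0013,  0.0008,  0.0008],
       [ 0.0011,  0.265 , -0.9642, -0.1259],
       [ 0.    ,  0.    ,  0.    ,  1.    ]])}
0.15 [0.1257 0.5349 0.2475] [-179.898     0.0038  166.7812]
```

View pics/scene0.png

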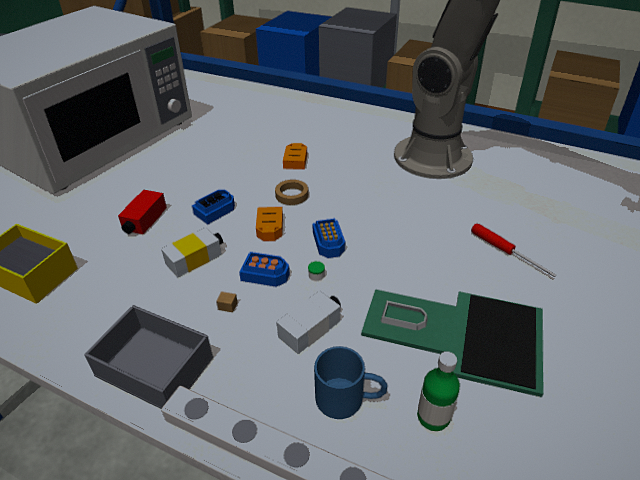

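View pics/side0.png

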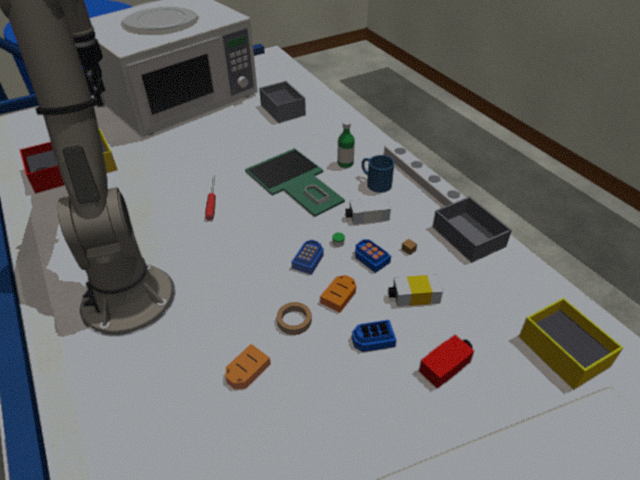

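View pics/wrist0.png

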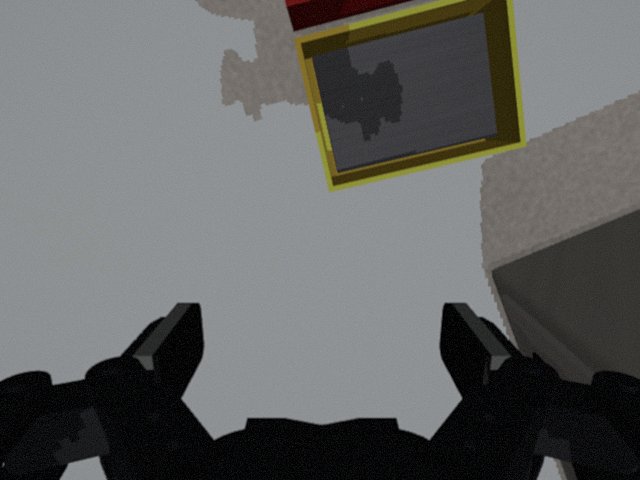

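```bash
cat > h.py <<'E'
from station import robot, fingers, vision, workorder, recognise
import cv2,numpy as np
from scipy.spatial.transform import Rotation as R
from scipy.optimize import minimize
np.set_printoptions(precision=4,suppress=True)
CAL={n:vision.calibration(n) for n in("scene","side","wrist")}
def w2c(name,tool=None):
    if name!="wrist": return CAL[name]["extrinsics"]
    T=np.eye(4);T[:3,3]=tool[0];T[:3,:3]=R.from_euler("xyz",tool[1],degrees=True).as_matrix()
    return np.linalg.inv(T@CAL[name]["T_tool_cam"])
def toolpose(): return (np.array(robot.current_tool_pos()),np.array(robot.current_eef_rot()))
def grab(name,save=None):
    t=toolpose(); im=np.array(vision.grab_frame(name))
    if save: cv2.imwrite(f"pics/{save}.png",im[:,:,::-1])
    return im,w2c(name,t)
def proj(name,E,P):
    c=CAL[name];P=np.atleast_2d(P);q=P@E[:3,:3].T+E[:3,3]
    s=np.c_[q[:,0],-q[:,1]]/(-q[:,2:3]);r2=(s**2).sum(1,keepdims=True)
    s=s*(1+c["k1"]*r2);K=c["mtx"]
    return np.c_[s[:,0]*K[0,0]+K[0,2],s[:,1]*K[1,1]+K[1,2]]
def back(name,E,px,z):
    c=CAL[name];K=c["mtx"];px=np.atleast_2d(px).astype(float)
    d=np.c_[(px[:,0]-K[0,2])/K[0,0],(px[:,1]-K[1,2])/K[1,1]];s=d.copy()
    for _ in range(10): s=d/(1+c["k1"]*(s**2).sum(1,keepdims=True))
    v=np.c_[s[:,0],-s[:,1],-np.ones(len(s))]@E[:3,:3]
    o=-E[:3,:3].T@E[:3,3]
    return o+v*((z-o[2])/v[:,2:3])
# outline
OUT=np.array([[-28,-45],[28,-45],[28,29],[12,45],[-12,45],[-28,29]])/1e3
def traypts(x,y,yaw,z0=0,rim=True):
    P=np.vstack([np.c_[OUT,np.zeros(6)],np.c_[OUT,np.full(6,.026)]])
    if rim:
        s=np.array([41/56,75/90]);P=np.vstack([P,np.c_[OUT*s,np.full(6,.038)]])
    c,s=np.cos(yaw),np.sin(yaw)
    return P@np.array([[c,-s,0],[s,c,0],[0,0,1]]).T+[x,y,z0]
def maskc(im,kind):
    h=cv2.cvtColor(im,cv2.COLOR_RGB2HSV)
    H,S,V=[h[...,i].astype(int) for i in range(3)]
    if kind=="orange": m=(H>5)&(H<20)&(S>160)&(V>80)
    if kind=="blue": m=(H>102)&(H<122)&(S>140)&(V>40)
    if kind=="green": m=(H>60)&(H<90)&(S>80)&(V>25)
    return (m*255).astype(np.uint8)
def comps(m,amin=150):
    m=cv2.morphologyEx(m,cv2.MORPH_CLOSE,np.ones((5,5),np.uint8))
    n,l,s,c=cv2.connectedComponentsWithStats(m)
    return [(int(s[i,4]),c[i],(l==i)) for i in range(1,n) if s[i,4]>amin]
def hullmask(m):
    c,_=cv2.findContours(m.astype(np.uint8),cv2.RETR_EXTERNAL,cv2.CHAIN_APPROX_NONE)
    h=cv2.convexHull(np.vstack(c)[:,0]); o=np.zeros(m.shape,np.uint8);cv2.fillConvexPoly(o,h,1);return o,h
def fit(views,ptsf,x0,steps=(.01,.01,.3)):
    """views: list (name,E,mask bool); silhouettes by convex hull; minimise 1-IoU, x0=(x,y,yaw)"""
    tg=[]
    for n,E,m in views:
        o,h=hullmask(m);x,y,w,hh=cv2.boundingRect(h);p=25
        tg.append((n,E,o,(max(x-p,0),max(y-p,0),w+2*p,hh+2*p)))
    def cost(v):
        t=0
        for n,E,o,(bx,by,bw,bh) in tg:
            sc=4
            q=proj(n,E,ptsf(*v)); h=cv2.convexHull(q.astype(np.float32))[:,0]
            sub=cv2.resize(o[by:by+bh,bx:bx+bw],None,fx=sc,fy=sc,interpolation=cv2.INTER_NEAREST)
            r=np.zeros_like(sub);cv2.fillConvexPoly(r,np.round(((h-[bx,by]+.5)*sc-.5)*16).astype(np.int32),1,shift=4)
            i=(r&sub).sum();u=(r|sub).sum();t+=1-i/u
        return t/len(tg)
    best=None
    for a in (0,):
        s=np.array([x0]+[np.array(x0)+np.eye(len(x0))[i]*steps[i] for i in range(len(x0))])
        r=minimize(cost,x0,method="Nelder-Mead",options=dict(initial_simplex=s,xatol=1e-5,fatol=1e-5,maxiter=300))
        if best is None or r.fun<best.fun:best=r
    return best.x,best.fun
E
cat > a.py <<'E'
from h import *
for n in("scene","side"):
    im,E=grab(n)
    for k in("orange","blue"):
        for a,c,m in comps(maskc(im,k),100): 
            p=back(n,E,c,.02)[0]
            if .2<np.hypot(*p[:2])<1.1: print(n,k,a,c,p[:2])
print(back("scene",w2c("scene"),[(404,315),(371,290),(362,334),(458,305),(461,292),(543,304),(542,390),(454,372),(488,240),(316,270),(227,302),(340,400),(437,420),(293,190)],.01))
E
python3 a.py
```

```text
scene orange 536 [294.4646 156.0746] [ 0.183  -0.3188]
scene orange 811 [268.8064 223.0284] [ 0.4535 -0.2402]
scene orange 199 [263.3618 262.397 ] [ 0.5676 -0.1873]
scene blue 7507 [296.4686  63.7943] [-0.3754 -0.6043]
scene blue 4290 [564.7578 129.0862] [-0.2714  0.3118]
scene blue 866 [213.4088 206.1721] [ 0.4528 -0.3869]
scene blue 978 [328.5746 237.638 ] [ 0.4437 -0.1007]
scene blue 1111 [264.4185 270.4941] [ 0.587  -0.1736]
scene blue 3239 [341.8598 382.0645] [0.757  0.0673]
side orange 785 [338.5618 292.5541] [ 0.4382 -0.2518]
side orange 1061 [245.9727 366.557 ] [ 0.167  -0.3294]
side blue 639 [380.7324 172.0923] [0.7977 0.0991]
side blue 5951 [ 16.3169 384.8474] [-0.2498 -0.1364]
side blue 488 [308.1824 257.3156] [ 0.4316 -0.1124]
side blue 550 [370.9582 256.0018] [ 0.5723 -0.188 ]
side blue 963 [373.6241 336.3686] [ 0.4402 -0.398 ]
[[ 0.5731  0.1103  0.01  ]
 [ 0.5395  0.0328  0.01  ]
 [ 0.6457  0.0572  0.01  ]
 [ 0.5081  0.194   0.01  ]
 [ 0.473   0.191   0.01  ]
 [ 0.4397  0.3393  0.01  ]
 [ 0.6324  0.3629  0.01  ]
 [ 0.6565  0.2246  0.01  ]
 [ 0.2981  0.2071  0.01  ]
 [ 0.5339 -0.0867  0.01  ]
 [ 0.6816 -0.2006  0.01  ]
 [ 0.7821  0.0753  0.01  ]
 [ 0.7525  0.2233  0.01  ]
 [ 0.308  -0.2576  0.01  ]]
```

```bash
cat > b.py <<'E'
from h import *
t0=robot.current_time_s()
robot.move_to([.56,.13,.33],[180,0,180]); print("t",robot.current_time_s()-t0, robot.current_joint_positions())
grab("wrist","w_foot")
robot.move_to([.54,-.13,.36],[180,0,180]);print("t",robot.current_time_s()-t0, robot.current_joint_positions())
grab("wrist","w_b")
robot.move_to([.54,-.30,.36],[180,0,180]);print("t",robot.current_time_s()-t0)
grab("wrist","w_a")
E
python3 b.py
```

```text
t 2.15 [-36.1491  20.7924  31.0822  74.0534 -10.6154  88.0077  83.7795]
t 3.225 [-15.0588  18.9363  38.158   73.5271 -11.6715  91.4001 111.5001]
t 3.9917
```

View pics/w_foot.png

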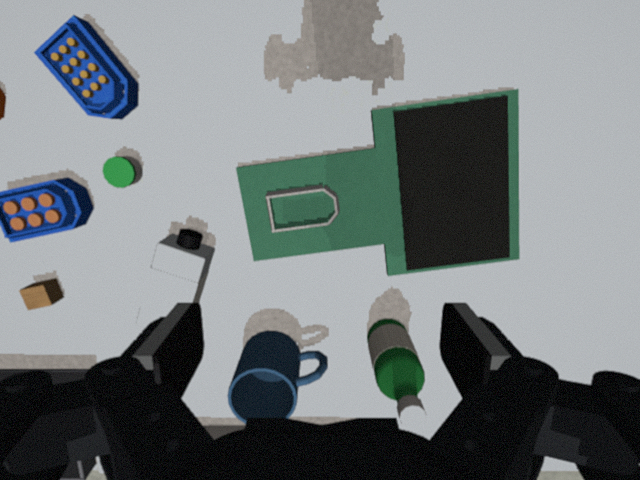

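View pics/w_b.png

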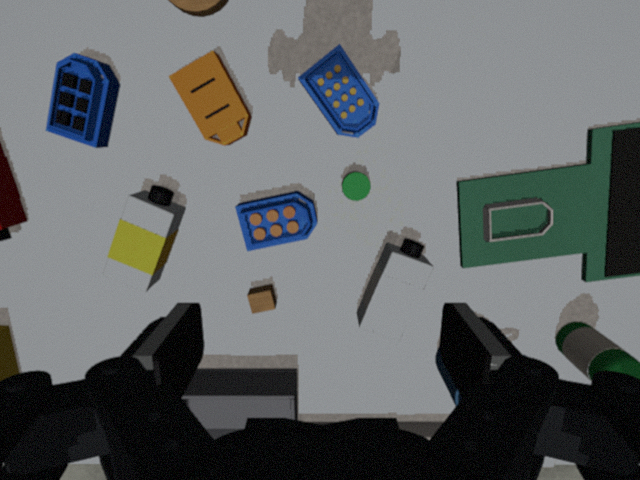

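View pics/w_a.png

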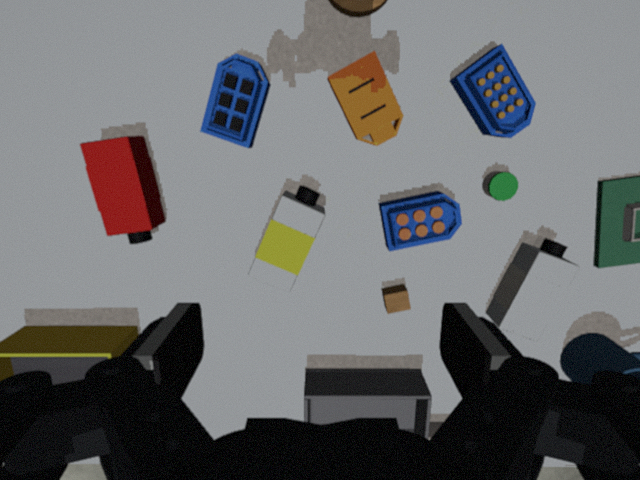

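```bash
cat > c.py <<'E'
from h import *
def load(n): return cv2.imread(f"pics/{n}.png")[:,:,::-1].copy()
tp={"w_foot":([.56,.13,.33],[180,0,180]),"w_b":([.54,-.13,.36],[180,0,180]),"w_a":([.54,-.30,.36],[180,0,180])}
V=[]
for n in("w_foot","w_b","w_a"): V.append((n,"wrist",load(n),w2c("wrist",tp[n])))
for n in("scene","side"): V.append((n,n,load(n+"0"),w2c(n)))
def board(x,y,a):
    L=np.array([[-55,-155],[55,-155],[55,0],[95,0],[95,155],[-95,155],[-95,0],[-55,0]])/1e3
    return L@np.array([[np.cos(a),-np.sin(a)],[np.sin(a),np.cos(a)]]).T+[x,y]
def rimpts(x,y,a):
    s=np.array([47/56,81/90]);s2=np.array([41/56,75/90])
    P=np.vstack([np.c_[OUT*s,np.full(6,.01)],np.c_[OUT*s2,np.full(6,.022)]])
    c,s=np.cos(a),np.sin(a)
    return P@np.array([[c,-s,0],[s,c,0],[0,0,1]]).T+[x,y,0]
# board by polygon fit of green+pad mask
for tag,n,im,E in V:
    if tag in("w_b","w_a"):continue
    g=maskc(im,"green")
    cs=max(comps(g,500),key=lambda t:t[0]); m=cs[2].astype(np.uint8)
    # region fill
    c,_=cv2.findContours(m,cv2.RETR_EXTERNAL,cv2.CHAIN_APPROX_NONE);f=np.zeros_like(m);cv2.drawContours(f,c,-1,1,-1)
    f4=cv2.resize(f,None,fx=4,fy=4,interpolation=cv2.INTER_NEAREST)
    def poly(v):
        p=board(*v);r=np.zeros_like(f4)
        for z in(.0,.005,.01):
            q=proj(n,E,np.c_[p,np.full(8,z)]);cv2.fillPoly(r,[np.round(((q+.5)*4-.5)*16).astype(np.int32)],1,shift=4)
        return r
    def cost(v):
        r=poly(v);return 1-(r&f4).sum()/(r|f4).sum()
    x0=np.array([.555,.19,.15]);s=np.array([x0,x0+[.02,0,0],x0+[0,.02,0],x0+[0,0,.2]])
    r=minimize(cost,x0,method="Nelder-Mead",options=dict(initial_simplex=s,xatol=1e-5,fatol=1e-5,maxiter=200))
    a=r.x[2];ft=r.x[:2]+np.array([np.sin(a),-np.cos(a)])*.0875
    print(tag,"board",r.x,r.fun,"foot",ft)
    # rim: light greyish inside board
    h=cv2.cvtColor(im,cv2.COLOR_RGB2HSV); q=proj(n,E,rimpts(*ft,a)).astype(np.int32)
    reg=np.zeros_like(m);cv2.fillConvexPoly(reg,cv2.convexHull(q),1);reg=cv2.dilate(reg,np.ones((9,9)))
    rm=(reg>0)&(h[...,1]<60)&(h[...,2]>90)
    v,fu=fit([(n,E,rm)],rimpts,np.r_[ft,a]);print("   rim",v,fu,rm.sum())
init=dict(A=(.446,-.392,np.pi),B=(.437,-.107,0.5),C=(.58,-.18,0),L=(.446,-.246,.5))
seeds=init
for k,x0 in seeds.items():
    for tag,n,im,E in V:
        cs=comps(maskc(im,"orange" if k=="L" else "blue"),150)
        cc=[c for c in cs if np.hypot(*(back(n,E,c[1],.02)[0][:2]-x0[:2]))<.035]
        if not cc: continue
        c=max(cc,key=lambda c:c[0])
        best=None
        for a in np.arange(0,2*np.pi,np.pi/4):
            v,f=fit([(n,E,c[2])],lambda x,y,a:traypts(x,y,a,0,k!="L"),(x0[0],x0[1],a))
            if best is None or f<best[1]:best=(v,f)
        print(k,tag,best[0][:2],np.degrees(best[0][2])%360,best[1])
E
python3 c.py
```

```text
w_foot board [0.5648 0.1958 0.1369] 0.023869828062644705 foot [0.5768 0.1091]
   rim [0.579  0.1088 0.1351] 0.054229788002618906 712
scene board [0.5661 0.1987 0.1409] 0.5339250327946635 foot [0.5784 0.1121]
   rim [0.5771 0.1125 0.1568] 0.05950131073584097 393
side board [0.5659 0.2032 0.121 ] 0.5139402723215989 foot [0.5765 0.1164]
   rim [0.586 0.127 0.138] 0.18995831067609203 58
A w_b [ 0.4388 -0.3961] 71.12880016183745 0.04099193872485285
A w_a [ 0.4387 -0.3945] 71.23814474384305 0.037022764182884194
A scene [ 0.4434 -0.389 ] 72.10326765229154 0.04010810146796884
A side [ 0.4422 -0.3914] 69.99040979113624 0.0746798665662326
B w_foot [ 0.4368 -0.1057] 307.53583816314523 0.038108986654283306
B w_b [ 0.4359 -0.1065] 306.9214601174888 0.0316439339554917
B w_a [ 0.4356 -0.105 ] 306.7271161020147 0.03780863227995224
B scene [ 0.4388 -0.1026] 305.1384507234362 0.037952022914428896
B side [ 0.4388 -0.0997] 311.3507896932665 0.12094926350245494
C w_foot [ 0.5766 -0.1821] 11.905773764426243 0.023315416158705582
C w_b [ 0.5756 -0.1817] 12.252007659972088 0.03874363620674781
C w_a [ 0.5756 -0.1798] 12.19437478406891 0.04282515706456358
C scene [ 0.5783 -0.177 ] 12.540559769901723 0.035013501350135035
C side [ 0.5785 -0.1764] 7.565656514912028 0.09739506840844092
L w_b [ 0.4426 -0.2497] 297.9716597552608 0.07200140887046524
L w_a [ 0.4425 -0.248 ] 297.345238458442 0.040460859757577516
L scene [ 0.4459 -0.2454] 298.7555821317262 0.05673961080618717
L side [ 0.4456 -0.2443] 300.5290140816917 0.09824097893346306
```

```bash
cat > d.py <<'E'
from h import *
FA=np.degrees(.136)
S=dict(A=(.4385,-.395,71.2),B=(.436,-.106,307),C=(.576,-.181,12.1),L=(.4425,-.248,297.5))
w=lambda a:(a+180)%360-180
for s in(90,-90):
    q=robot.inverse_kinematics([.578,.109,.2],[180,0,w(FA+s)]);q2=robot.inverse_kinematics([.578,.109,.04],[180,0,w(FA+s)]); print("foot",s,q,q2)
    for k,(x,y,a) in S.items():
        q=robot.inverse_kinematics([x,y,.02],[180,0,w(a+s)]); print(k,s,q)
E
python3 d.py
```

```text
foot 90 [-46.1867  30.7098  51.2904  86.189  -24.3855  74.8396  15.3778] [-43.2926  40.7047  46.3647  96.2157 -33.8062  58.0305  22.5081]
A 90 [ 13.5838  40.3405  39.5583  96.4686 -30.4551  54.425  135.8637]
B 90 [-34.3769  35.1001  60.6072 119.2039 -40.9933  49.7947  -2.6316]
C 90 [-14.8731  44.4896  47.3436  94.2863 -37.326   58.2079  56.8625]
L 90 [-16.8375  43.3352  63.2624 110.4149 -46.8781  57.1069   6.065 ]
foot -90 [  0.9495  25.2502 -19.0216  84.2104   8.4087  71.9417 168.8001] [ -5.4955  33.6412  -9.6982  94.6334   6.7739  52.2991 170.0445]
A -90 [  0.7371  52.1268  64.2171  96.9293 -51.3708  65.4867 -28.8215]
B -90 [-12.5313  24.3097  29.6044 118.5481 -17.9043  41.4155 155.4634]
C -90 [ 53.2208  53.2869 -62.0086  91.4138  50.2682  66.991  171.7748]
L -90 [  2.5924  30.4562  32.4643 109.7944 -22.2137  46.0272 164.6634]
```

```bash
cat >> h.py <<'E'
w180=lambda a:(a+180)%360-180
def rimpts(x,y,a,z0=.01):
    s=np.array([47/56,81/90]);s2=np.array([41/56,75/90])
    P=np.vstack([np.c_[OUT*s,np.full(6,0)],np.c_[OUT*s2,np.full(6,.012)]])
    c,s=np.cos(a),np.sin(a)
    return P@np.array([[c,-s,0],[s,c,0],[0,0,1]]).T+[x,y,z0]
def fitfoot(im,E,x0,n="wrist"):
    h=cv2.cvtColor(im,cv2.COLOR_RGB2HSV); q=proj(n,E,rimpts(*x0)).astype(np.int32)
    reg=np.zeros(im.shape[:2],np.uint8);cv2.fillConvexPoly(reg,cv2.convexHull(q),1);reg=cv2.dilate(reg,np.ones((25,25)))
    rm=(reg>0)&(h[...,1]<60)&(h[...,2]>90)
    return fit([(n,E,rm)],rimpts,x0,(.004,.004,.05))
def fittray(im,E,x0,kind="blue",rim=True,n="wrist",z0=0,rad=.06):
    cs=comps(maskc(im,kind),300)
    cc=[c for c in cs if np.hypot(*(back(n,E,c[1],z0+.02)[0][:2]-x0[:2]))<rad]
    if not cc: return None,9
    c=min(cc,key=lambda c:np.hypot(*(back(n,E,c[1],z0+.02)[0][:2]-x0[:2])))
    best=None
    for d in(0,np.pi):
        v,f=fit([(n,E,c[2])],lambda x,y,a:traypts(x,y,a,z0,rim),(x0[0],x0[1],x0[2]+d),(.004,.004,.1))
        if best is None or f<best[1]:best=(v,f)
    return best
def dbg(im,E,polys,name,n="wrist"):
    im=im[:,:,::-1].copy()
    for P in polys:
        h=cv2.convexHull(proj(n,E,P).astype(np.float32));cv2.polylines(im,[np.round(h*16).astype(np.int32)],True,(255,0,255),1,cv2.LINE_AA,4)
    cv2.imwrite(f"pics/{name}.png",im)
E
cat > e.py <<'E'
from h import *
for s in(-90,90):
    robot.move_to([.578,.109,.2],[180,0,w180(7.8+s)])
    im,E=grab("wrist"); v,f=fitfoot(im,E,(.578,.109,.136)); print(s,v,f,toolpose(),robot.current_joint_positions())
    dbg(im,E,[rimpts(*v)[:6],rimpts(*v)[6:]],f"foot{s}")
E
python3 e.py
```

```text
-90 [0.5759 0.1116 0.155 ] 0.04241927590170835 (array([0.5788, 0.1068, 0.2002]), array([-179.9679,   -0.0907,  -82.4129])) [  1.0323  25.2538 -18.8988  84.165    8.4562  71.9516 168.7805]
90 [0.5762 0.1114 0.1559] 0.04028672534252786 (array([0.5782, 0.1085, 0.2   ]), array([-179.9956,   -0.0095,  -82.2588])) [  1.0057  25.2584 -19.0356  84.1971   8.4276  71.9467 168.7886]
```

View pics/foot90.png

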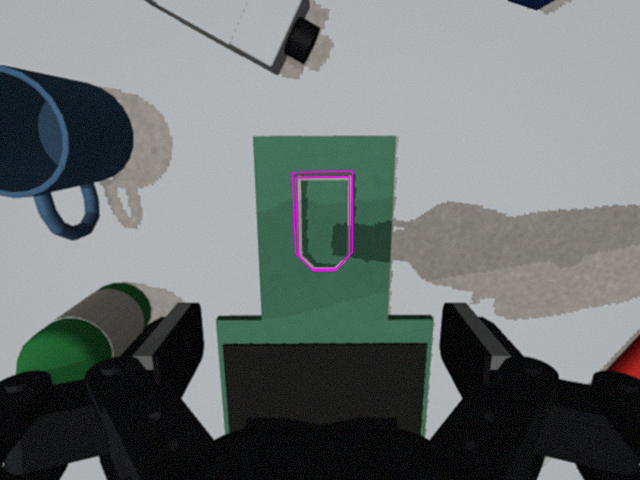

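View pics/foot-90.png

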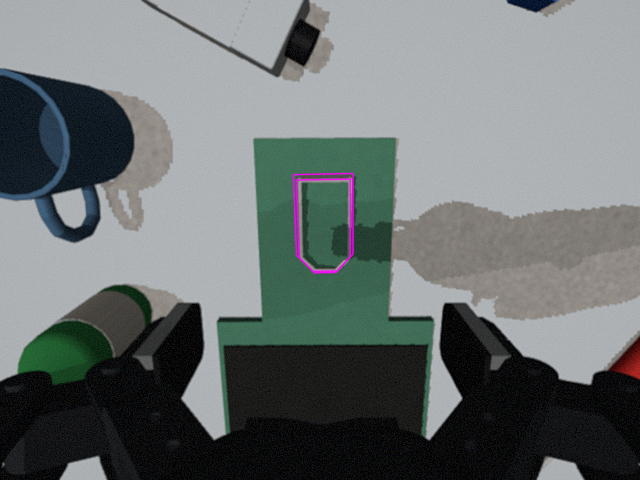

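```bash
cat > e.py <<'E'
from h import *
q=robot.inverse_kinematics([.578,.109,.2],[180,0,97.8]);print(q)
q=robot.inverse_kinematics([.578,.109,.2],[180,0,60]);print(q)
im,E=grab("wrist","fr")
cv2.imwrite("pics/fcrop.png",cv2.resize(im[150:300,260:390,::-1],None,fx=4,fy=4,interpolation=cv2.INTER_NEAREST))
E
python3 e.py
```

```text
[  0.983   25.2561 -19.0707  84.2089   8.4315  71.9448 168.7901]
[-52.5086  36.1469  64.4938  86.4031 -32.9339  78.2971 -15.5996]
```

View pics/fcrop.png

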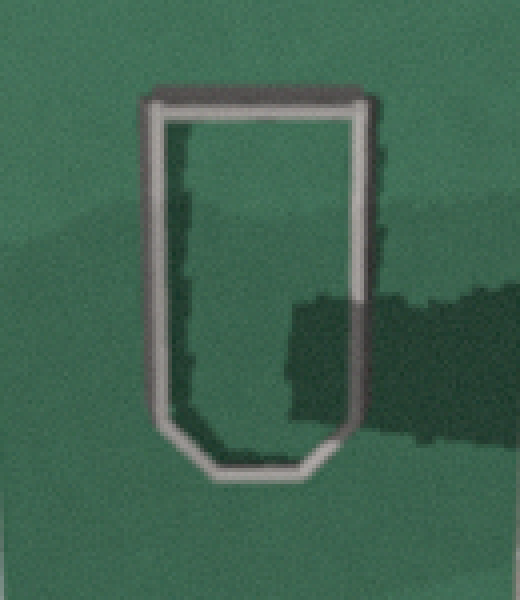

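```bash
sed -i 's/rm=(reg>0)&(h\[...,1\]<60)&(h\[...,2\]>90)/rm=(reg>0)\&(h[...,1]<75)\&(h[...,2]>45)/; s/np.ones((25,25))/np.ones((13,13))/' h.py
cat >> h.py <<'E'
def goto(p,yaw,settle=.25):
    """tool-down move with true yaw (steps the yaw so that IK does not flip)"""
    p0=np.array(robot.current_tool_pos());y0=robot.current_eef_rot()[2]
    d=w180(yaw-y0); n=max(1,int(np.ceil(abs(d)/70)))
    for i in range(1,n+1):
        robot.move_to((p0+(np.array(p)-p0)*i/n).tolist(),[180,0,w180(y0+d*i/n)])
    if settle: robot.pause(settle)
    e=w180(robot.current_eef_rot()[2]-yaw)
    if abs(e)>3: print("YAW ERR",e)
    return abs(e)<3
E
cat > e.py <<'E'
from h import *
robot.pause(.2)
im,E=grab("wrist"); v,f=fitfoot(im,E,(.576,.111,.136)); print(v,f)
print(goto([.578,.109,.2],97.8),toolpose(),robot.current_joint_positions())
im,E=grab("wrist"); v,f=fitfoot(im,E,(.576,.111,.136)); print(v,f)
dbg(im,E,[rimpts(*v)[:6],rimpts(*v)[6:]],f"foot90b")
E
python3 e.py
```

```text
[0.5754 0.1122 0.1376] 0.04027421679852983
True (array([0.578 , 0.109 , 0.1999]), array([-179.9871,    0.0155,   97.773 ])) [-36.9904  26.7343  35.8304  85.8455 -16.0017  72.6093   8.5007]
[0.5757 0.1106 0.1407] 0.04371466090750242
```

View pics/foot90b.png

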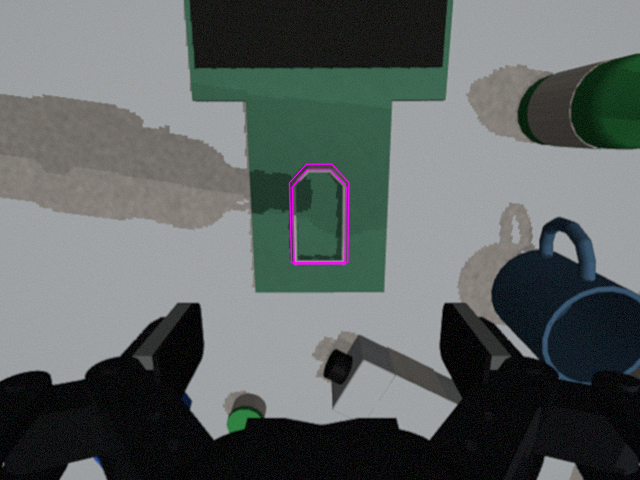

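```bash
cat >> h.py <<'E'
FOOT=np.array([.5756,.1113]);FYAW=7.9
def look(x0,kind="blue",rim=True,h=.2,name=None):
    """x0 (x,y,yawdeg). returns pose x,y,yawdeg"""
    for i in range(2):
        goto([x0[0],x0[1],h],w180(x0[2]+90))
        im,E=grab("wrist"); v,f=fittray(im,E,(x0[0],x0[1],np.radians(x0[2])),kind,rim)
        if v is None: print("not found");cv2.imwrite("pics/nf.png",im[:,:,::-1]);return None
        a=np.radians(robot.current_eef_rot()[2]);v[:2]+=.0008*np.array([np.cos(a),np.sin(a)])
        n=np.r_[v[:2],np.degrees(v[2])%360]; d=np.hypot(*(n[:2]-x0[:2]));da=abs(w180(n[2]-x0[2]));print("look",n,f,"moved",d,da);x0=n
        if name:dbg(im,E,[traypts(*v,0,rim)],name)
        if d<.02 and da<8: break
    return x0
def pick(x0,zp=.022,force=50,op=.95):
    fingers.gripper_to(op)
    y=w180(x0[2]+90)
    goto([x0[0],x0[1],.09],y,.05)
    st=robot.line_to([x0[0],x0[1],zp],[180,0,y],velocity=.12,f_stop=12)
    robot.pause(.1);print("down stop",st,robot.current_tool_pos())
    fingers.gripper_to(.3,force); robot.pause(.1)
    print("gap",robot.current_finger_gap(),toolpose())
    robot.line_to([x0[0],x0[1],.13],velocity=.15); print("lifted gap",robot.current_finger_gap(),robot.current_contact_force())
def place(k,zp=.022,dx=0,dy=0):
    y=w180(FYAW+90);a=np.radians(FYAW);o=FOOT+np.array([np.cos(a)*dx-np.sin(a)*dy,np.sin(a)*dx+np.cos(a)*dy])
    z=.01+.026*k+zp
    goto([*o,max(.16,z+.04)],y,.1); print("gap",robot.current_finger_gap(),toolpose())
    robot.line_to([*o,z+.016],[180,0,y],velocity=.12); robot.pause(.2)
    st=robot.line_to([*o,z-.002],velocity=.03,f_stop=15); robot.pause(.1)
    print("place stop",st,"z err",robot.current_tool_pos()[2]-z,robot.current_tool_pos(),robot.current_contact_force())
def release(k,zp=.022):
    fingers.gripper_to(.95); robot.pause(.1);p=robot.current_tool_pos();robot.line_to([p[0],p[1],p[2]+.08],velocity=.2);print("t",robot.current_time_s())
E
cat > f.py <<'E'
from h import *
print(robot.current_time_s())
x=look(np.array([.576,-.181,12.1]),name="C1")
print(robot.current_time_s())
pick(x);print(robot.current_time_s())
grab("side","s1")
E
python3 f.py
```

```text
12.4917
look [ 0.5761 -0.1776 11.8724] 0.023510358640545737 moved 0.0034302952019537023 0.2275844079529179
13.9083
down stop False [ 0.5772 -0.1781  0.0234]
gap 0.6441829549102188 (array([ 0.5769, -0.1779,  0.0231]), array([179.8972,   0.0524, 101.8764]))
lifted gap 0.6418019258196294 [ 0.3966  0.3158 -2.2169]
16.8417
```

View pics/s1.png

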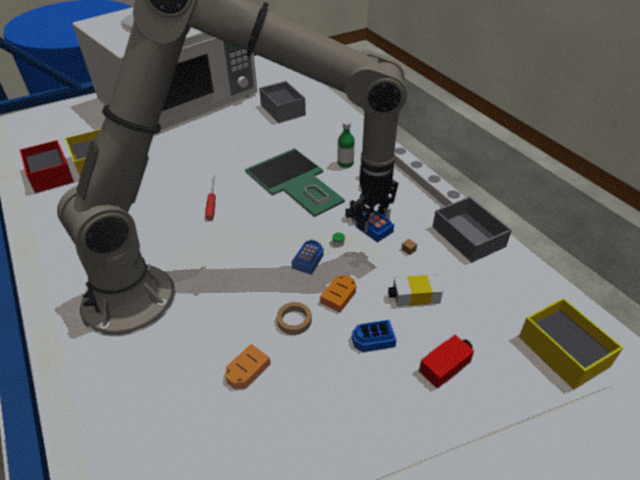

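View pics/C1.png

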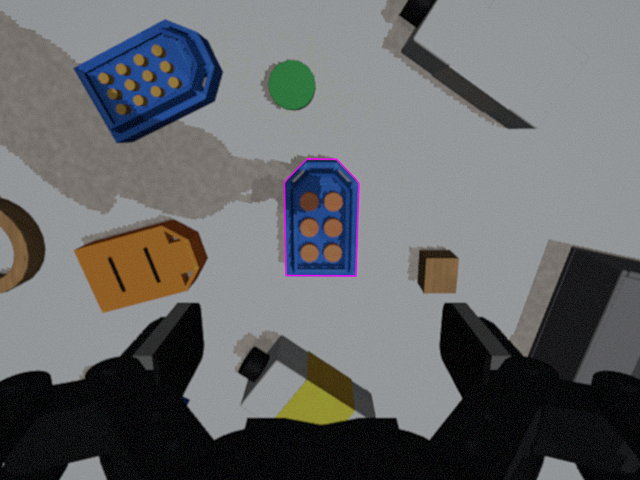

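```bash
cat > g.py <<'E'
from h import *
place(0); grab("wrist","p0w");grab("scene","p0s")
E
python3 g.py
```

```text
gap 0.6437132359175171 (array([0.5759, 0.1081, 0.16  ]), array([-179.9978,    0.0983,   97.6369]))
place stop True z err 0.001066636664557405 [0.5753 0.1113 0.0331] [-0.8664  0.0225  4.3482]
```

View pics/p0w.png

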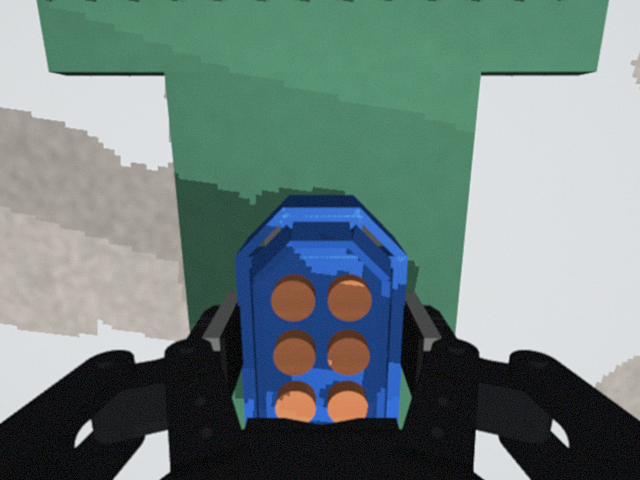

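View pics/p0s.png

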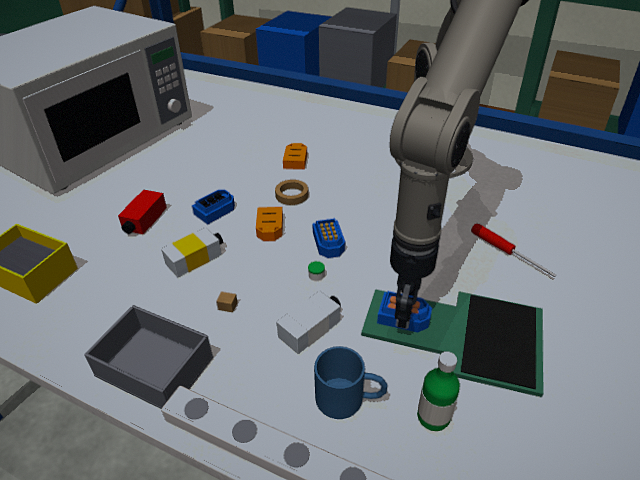

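```bash
cat > g2.py <<'E'
from h import *
release(0)
goto([*FOOT,.22],w180(FYAW+90))
im,E=grab("wrist"); v,f=fittray(im,E,(*FOOT,np.radians(FYAW)),z0=.01);print(v,f)
dbg(im,E,[traypts(*v,.01)],"seat0")
x=look(np.array([.436,-.106,307]),name="B1")
pick(x)
grab("scene","s2")
E
python3 g2.py
```

```text
t 21.1417
[0.5753 0.1108 0.1411] 0.01626141293790062
look [  0.4374  -0.1036 306.6352] 0.022547260719350093 moved 0.0027656666259242096 0.3648301494355337
down stop False [ 0.4385 -0.1039  0.023 ]
gap 0.6423671058177733 (array([ 0.438 , -0.1037,  0.0228]), array([179.9738,  -0.0775,  36.6432]))
lifted gap 0.6430078423478599 [ 0.6124 -0.1429 -1.7795]
```

View pics/seat0.png

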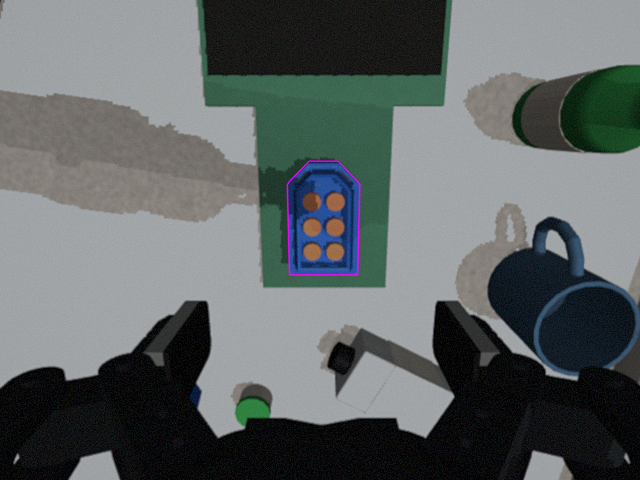

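View pics/s2.png

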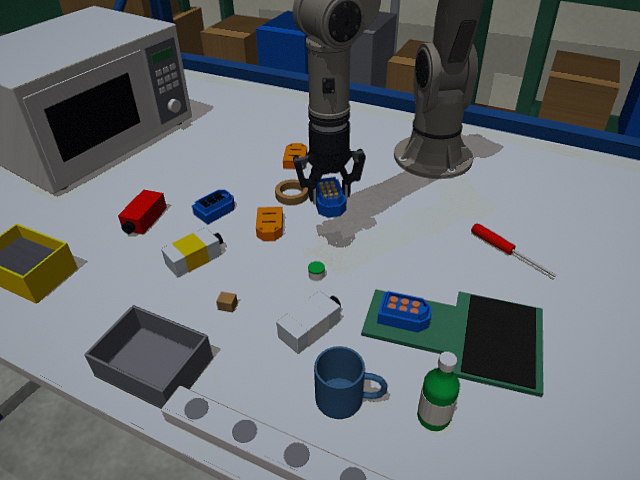

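```bash
cat > g3.py <<'E'
from h import *
place(1); grab("wrist","p1w");print(robot.current_finger_gap())
E
python3 g3.py
```

```text
gap 0.6443275033556081 (array([0.575 , 0.1081, 0.1598]), array([-179.9343,    0.094 ,   97.6046]))
place stop True z err 0.0009282340605654207 [0.5754 0.1113 0.0589] [-0.7478  0.8513  6.0009]
0.6397350115511434
```

View pics/p1w.png

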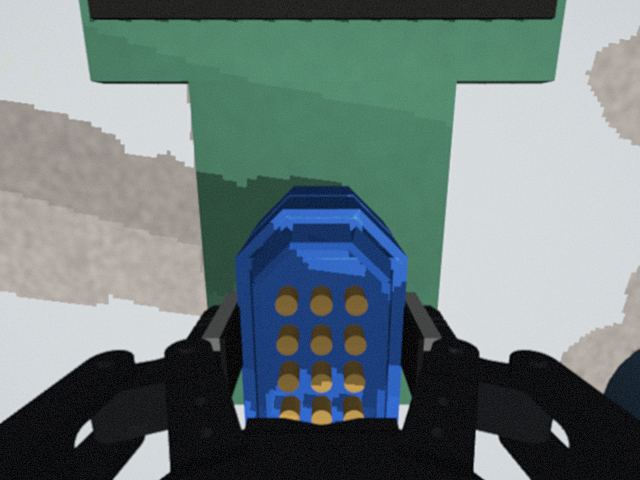

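Seated (height matches). The wrist view shows the second tray squarely over the first. Next tray A.

```bash
cat > g4.py <<'E'
from h import *
release(1)
x=look(np.array([.4385,-.395,71.2]),name="A1")
if x is not None: pick(x)
grab("scene","s3")
E
python3 g4.py
```

```text
t 30.1167
look [ 0.4397 -0.3918 70.7406] 0.024222647547927578 moved 0.003419759275181524 0.4593576714882204
down stop False [ 0.4404 -0.3927  0.0233]
gap 0.6399952855063749 (array([ 0.4402, -0.3925,  0.023 ]), array([-179.9604,    0.1032,  160.736 ]))
lifted gap 0.6421771421064884 [ 0.1083  0.2724 -2.3378]
```

View pics/s3.png

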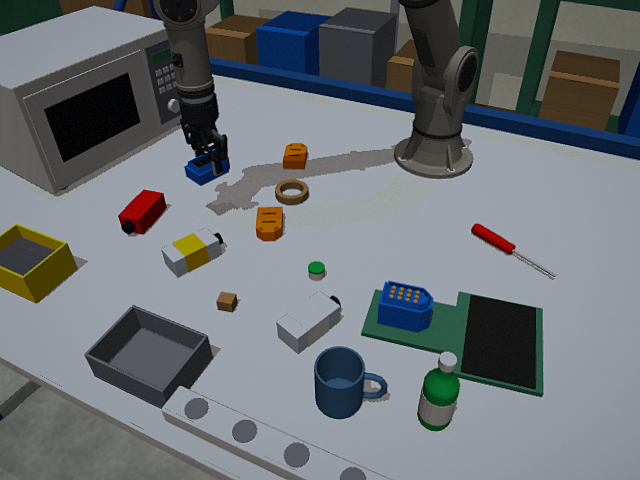

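View pics/A1.png

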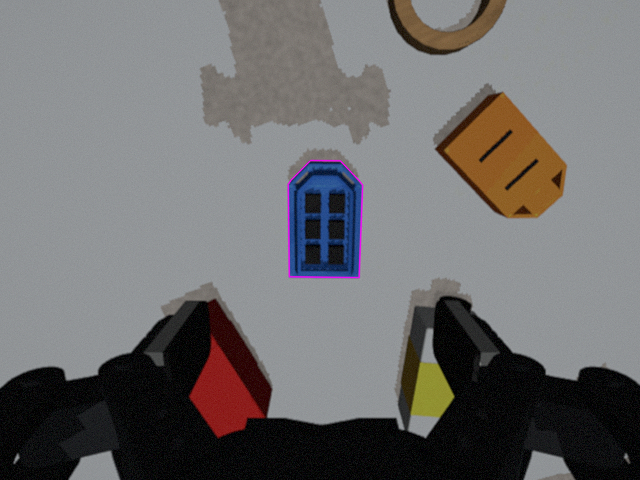

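```bash
cat > g5.py <<'E'
from h import *
place(2); grab("wrist","p2w");print(robot.current_finger_gap())
E
python3 g5.py
```

```text
gap 0.6408588621734639 (array([0.5758, 0.1096, 0.16  ]), array([179.9977,   0.0371,  97.7591]))
place stop True z err 0.0010376791916656414 [0.5754 0.1114 0.085 ] [-0.5809 -0.1162  5.1239]
0.6399430686785536
```

View pics/p2w.png

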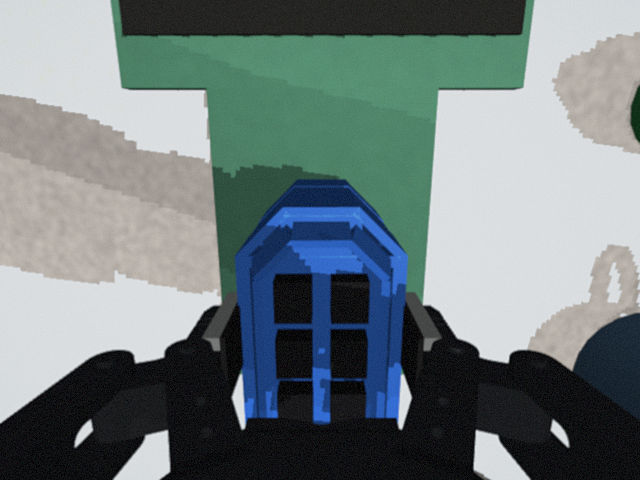

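```bash
cat > g6.py <<'E'
from h import *
release(2); robot.pause(.3)
x=look(np.array([.4425,-.248,297.5]),kind="orange",rim=False,name="L1")
if x is not None: pick(x)
grab("scene","s4")
E
python3 g6.py
```

```text
t 39.8417
look [  0.4443  -0.2461 297.7977] 0.027829502245450444 moved 0.0026070349539572533 0.29766185624788477
down stop False [ 0.4451 -0.2468  0.023 ]
gap 0.6413552067288715 (array([ 0.4449, -0.2465,  0.0229]), array([179.9403,  -0.0658,  27.7968]))
lifted gap 0.6443180125143124 [-0.0651 -0.139  -1.8859]
```

View pics/s4.png

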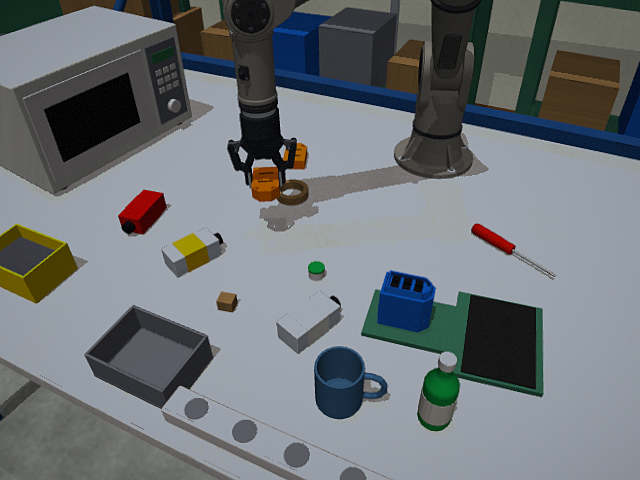

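View pics/L1.png

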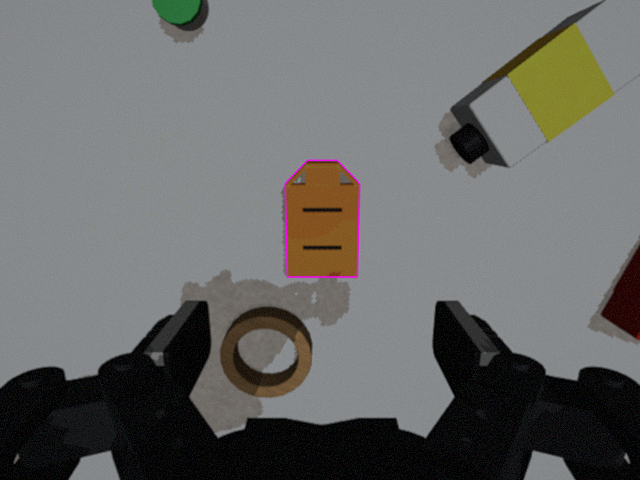

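```bash
cat > g7.py <<'E'
from h import *
p=robot.current_tool_pos(); robot.line_to([p[0],p[1],.19])
place(3); grab("wrist","p3w");print(robot.current_finger_gap())
E
python3 g7.py
```

```text
gap 0.6461606320067709 (array([0.5757, 0.1079, 0.1604]), array([179.9858,   0.1006,  97.6023]))
place stop True z err 0.0009089452453917984 [0.5755 0.1114 0.1109] [-1.1475 -1.1587  4.9707]
0.6452712296149732
```

View pics/p3w.png

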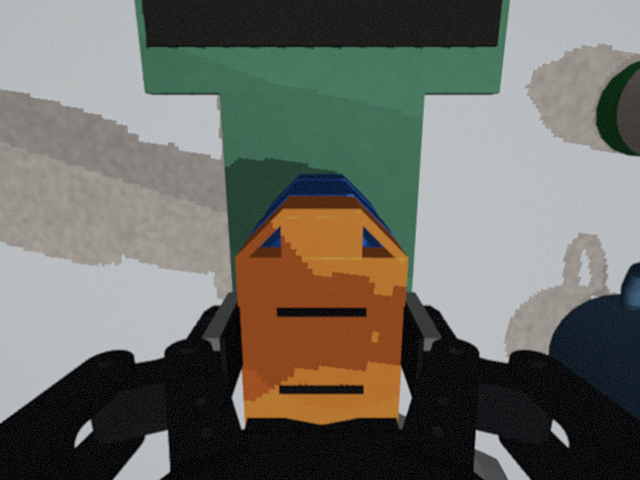

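```bash
cat >> h.py <<'E'
def tilt(h_deg,t):
    """tool orientation: z = cos t*h - sin t*up, x = up*cos t + h*sin t"""
    h=np.array([np.cos(np.radians(h_deg)),np.sin(np.radians(h_deg)),0]);u=np.array([0,0,1.])
    c,s=np.cos(np.radians(t)),np.sin(np.radians(t))
    z=c*h-s*u;x=c*u+s*h;y=np.cross(z,x)
    return R.from_matrix(np.c_[x,y,z]).as_euler("xyz",degrees=True).tolist()
ca,sa=np.cos(np.radians(FYAW)),np.sin(np.radians(FYAW))
PAD=FOOT+.17*np.array([-sa,ca])
def padpt(x,y): return PAD+np.array([ca*x-sa*y,sa*x+ca*y])
E
cat > i.py <<'E'
from h import *
release(3); goto([.56,.0,.3],180)
im,E=grab("scene","s5")
for px in(45,-45):
  for t in(0,15,30):
    for h in(-10,0,8,20,30,45):
        p=padpt(px,0); qs=[robot.inverse_kinematics([*p,z],tilt(h,t)) for z in(.07,.14)]
        print(px,t,h,[None if q is None else np.round(q,0) for q in qs])
E
python3 i.py
```

```text
t 49.5583
45 0 -10 [None, None]
45 0 0 [None, None]
45 0 8 [None, None]
45 0 20 [None, None]
45 0 30 [None, None]
45 0 45 [None, None]
45 15 -10 [None, None]
45 15 0 [None, None]
45 15 8 [None, None]
45 15 20 [None, None]
45 15 30 [None, None]
45 15 45 [None, None]
45 30 -10 [None, None]
45 30 0 [None, None]
45 30 8 [None, None]
45 30 20 [None, None]
45 30 30 [None, None]
45 30 45 [None, None]
-45 0 -10 [None, None]
-45 0 0 [None, None]
-45 0 8 [None, None]
-45 0 20 [None, None]
-45 0 30 [None, None]
-45 0 45 [None, None]
-45 15 -10 [None, None]
-45 15 0 [None, None]
-45 15 8 [None, None]
-45 15 20 [None, None]
-45 15 30 [None, None]
-45 15 45 [None, None]
-45 30 -10 [None, None]
-45 30 0 [None, None]
-45 30 8 [None, None]
-45 30 20 [None, None]
-45 30 30 [None, None]
-45 30 45 [None, None]<sys>:0: UserWarning: Gimbal lock detected. Setting third angle to zero since it is not possible to uniquely determine all angles.
```

View pics/s5.png

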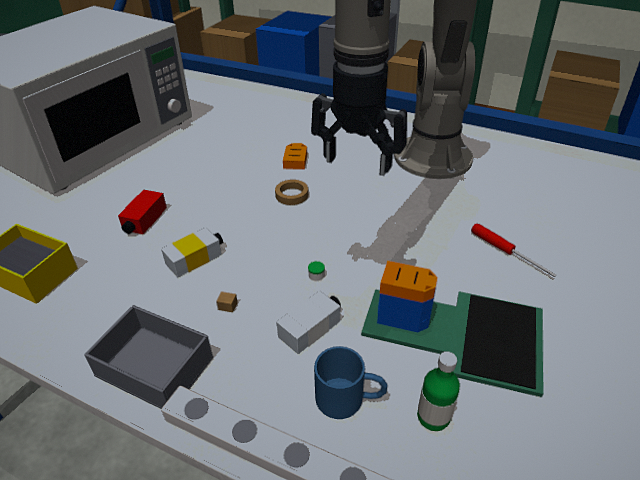

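```bash
cat > i.py <<'E'
from h import *
p=padpt(0,0)
def rot(tau,phi,rollx):
    # tool z tilted from down by tau towards azimuth phi; 
    k=np.array([np.sin(np.radians(phi)),-np.cos(np.radians(phi)),0])  # rotating down vector toward phi
    b=R.from_euler("xyz",[180,0,rollx],degrees=True)
    r=R.from_rotvec(np.radians(tau)*k)*b
    z=r.as_matrix()[:,2]; assert z[2]<1e-6 or tau>90
    return r.as_euler("xyz",degrees=True).tolist(),z
print(rot(30,27,0)[1])
for phi in (27,72,117,162,207,252,297,342):
    for tau in(20,40,60,75,90):
        ok=[]
        for rx in range(-180,180,30):
            o,z=rot(tau,phi,rx)
            if robot.inverse_kinematics([*p,.09],o) is not None: ok.append(rx)
        print(phi,tau,ok)
E
python3 i.py 2>/dev/null
```

```text
[ 0.4455  0.227  -0.866 ]
27 20 [-180, -150, -120, -90, -60, -30, 0, 30, 60, 90, 120, 150]
27 40 [-180, -150, -120, -90, -60, -30, 0, 30, 60, 90, 120, 150]
27 60 [-180, -150, -120, -90, -60, -30, 0, 30, 60, 90, 120, 150]
27 75 [-180, -150, -120, -90, -60, -30, 0, 30, 60, 90, 120, 150]
27 90 [-180, -150, -120, -90, -60, -30, 0, 30, 60, 90, 120, 150]
72 20 [-180, -150, -120, -90, -60, -30, 0, 30, 60, 90, 120, 150]
72 40 [-180, -150, -120, -90, -60, -30, 0, 30, 60, 90, 120, 150]
72 60 [-180, -150, -120, -90, -60, -30, 0, 30, 60, 90, 120, 150]
72 75 [-180, -150, -120, -90, -60, -30, 0, 30, 60, 90, 120, 150]
72 90 [-180, -150, -120, -90, -60, -30, 0, 30, 60, 90, 120, 150]
117 20 [-180, -150, -120, -90, -60, -30, 0, 30, 60, 90, 120, 150]
117 40 [-180, -150, -120, -90, -60, -30, 0, 30, 60, 90, 120, 150]
117 60 [-180, -150, -120, -90, -60, -30, 0, 30, 60, 90, 120, 150]
117 75 [-180, -150, -120, -90, -60, -30, 0, 30, 60, 90, 120, 150]
117 90 [-180, -150, -120, -90, -60, -30, 0, 30, 60, 90, 120, 150]
162 20 [-180, -150, -120, -90, -60, -30, 0, 30, 60, 90, 120, 150]
162 40 [-180, -150, -120, -9
[... 295 characters left out ...]
 120, 150]
252 60 []
252 75 []
252 90 []
297 20 [-180, -150, -120, -90, -60, -30, 0, 30, 60, 90, 120, 150]
297 40 [-180, -150, -120, -90, -60, -30, 0, 30, 60, 90, 120, 150]
297 60 [-180, -150, -120, -90, -60, -30, 0, 30, 60, 90, 120, 150]
297 75 [-180, -150, -120, -90, -60, -30, 0, 30, 60, 90, 120, 150]
297 90 [-180, -150, -120, -90, -60, -30, 0, 30, 60, 90, 120, 150]
342 20 [-180, -150, -120, -90, -60, -30, 0, 30, 60, 90, 120, 150]
342 40 [-180, -150, -120, -90, -60, -30, 0, 30, 60, 90, 120, 150]
342 60 [-180, -150, -120, -90, -60, -30, 0, 30, 60, 90, 120, 150]
342 75 [-180, -150, -120, -90, -60, -30, 0, 30, 60, 90, 120, 150]
342 90 [-180, -150, -120, -90, -60, -30, 0, 30, 60, 90, 120, 150]
```

```bash
cat > i2.py <<'E'
from h import *
print(padpt(0,0),padpt(45,0),tilt(20,30))
for px in(.045,-.045):
  for t in(0,15,30):
    for h in(-10,0,8,20,30,45):
        p=padpt(px,0); qs=[robot.inverse_kinematics([*p,z],tilt(h,t)) for z in(.07,.14)]
        print(px,t,h,[None if q is None else np.round(q,0) for q in qs])
E
python3 i2.py 2>/dev/null
```

```text
[0.5522 0.2797] [45.1252  6.4647] [180.0, -60.00000000000001, 20.000000000000004]
0.045 0 -10 [array([-81.,  66.,  30., 118., 104.,  64.,  83.]), array([-79.,  55.,  29., 122., 107.,  66.,  90.])]
0.045 0 0 [array([-89.,  75.,  43., 126., 119.,  57.,  61.]), array([-87.,  62.,  43., 129., 123.,  59.,  69.])]
0.045 0 8 [array([-86.,  76.,  43., 130., 132.,  66.,  50.]), array([-74.,  56.,  32., 133., 137.,  75.,  68.])]
0.045 0 20 [array([-86.,  89.,  53., 134., 146.,  76.,  27.]), array([-81.,  72.,  53., 138., 156.,  79.,  38.])]
0.045 0 30 [array([-84., 105.,  63., 134., 149.,  86.,   8.]), array([-78.,  85.,  63., 138., 164.,  92.,  21.])]
0.045 0 45 [array([-66., 100.,  63., 129., 160., 113.,  15.]), array([-61.,  83.,  64., 133., 179., 115.,  27.])]
0.045 15 -10 [array([-77.,  52.,  28., 122., 108.,  52.,  93.]), array([-74.,  41.,  25., 123., 106.,  53., 104.])]
0.045 15 0 [array([-60.,  47.,  11., 128., 128.,  65.,  89.]), array([-60.,  36.,  11., 129., 126.,  61.,  98.])]
0.045 15 8 [array([-46.,  46.,   1., 132., 143.,  73.,  91.]), array([-37.,  35., -10., 133., 140.,  69.,
[... 2241 characters left out ...]
6.])]
-0.045 30 -10 [array([-75.,  35.,  19., 130.,  98.,  45., 107.]), array([-72.,  24.,  15., 129.,  91.,  48., 122.])]
-0.045 30 0 [array([-73.,  33.,  21., 136., 120.,  44.,  96.]), array([-68.,  21.,  15., 135., 108.,  44., 115.])]
-0.045 30 8 [array([-16.,  39., -41., 138., 129.,  71., 117.]), array([ -7.,  28., -51., 137., 120.,  62., 127.])]
-0.045 30 20 [array([ 11.,  51., -62., 142., 146.,  74., 136.]), array([ 12.,  30., -62., 141., 137.,  55., 131.])]
-0.045 30 30 [array([ 22.,  51., -62., 143., 159.,  61., 141.]), array([ 23.,  29., -61., 142., 156.,  44., 128.])]
-0.045 30 45 [array([ 36.,  52., -62., 140., 178.,  38., 144.]), array([ 37.,  32., -62., 139., 191.,  28., 117.])]
```

```bash
cat > j.py <<'E'
from h import *
goto([.62,-.03,.24],180); im,E=grab("wrist","t2"); np.save("t2E.npy",E)
goto([.55,-.31,.24],180); im,E=grab("wrist","t1"); np.save("t1E.npy",E)
print(robot.current_time_s())
E
python3 j.py 2>/dev/null
```

```text
53.4833
```

View pics/t2.png

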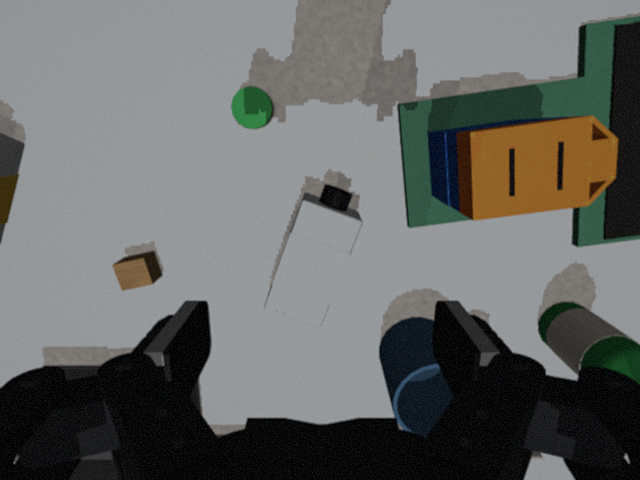

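View pics/t1.png

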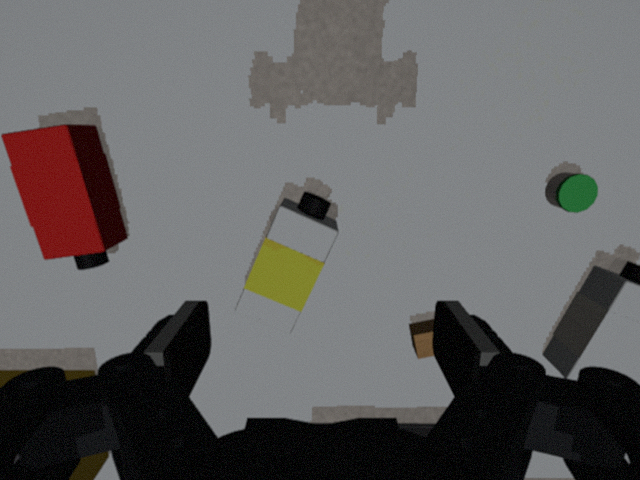

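```bash
python3 - <<'E'
import cv2,numpy as np
for n,(x0,y0) in dict(t2=(250,165),t1=(220,165)).items():
    im=cv2.imread(f"pics/{n}.png")[y0:y0+180,x0:x0+140]
    im=cv2.resize(im,None,fx=3.3,fy=3.3,interpolation=cv2.INTER_CUBIC)
    g=np.clip((im.astype(float)-120)*2.6,0,255).astype(np.uint8)
    a=np.hstack([im,g])[:590,:800]
    cv2.imwrite(f"pics/{n}z.png",np.hstack([cv2.resize(im,(390,501)),cv2.resize(g,(390,501))]))
E
```

```text
(no output)
```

View pics/t2z.png

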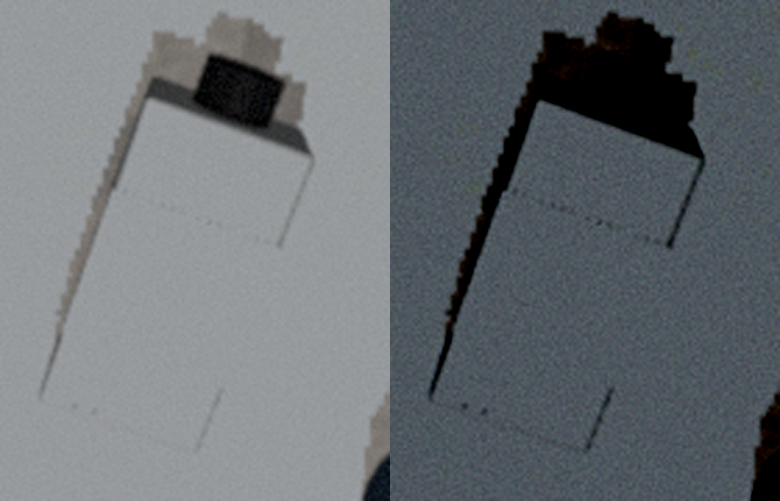

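View pics/t1z.png

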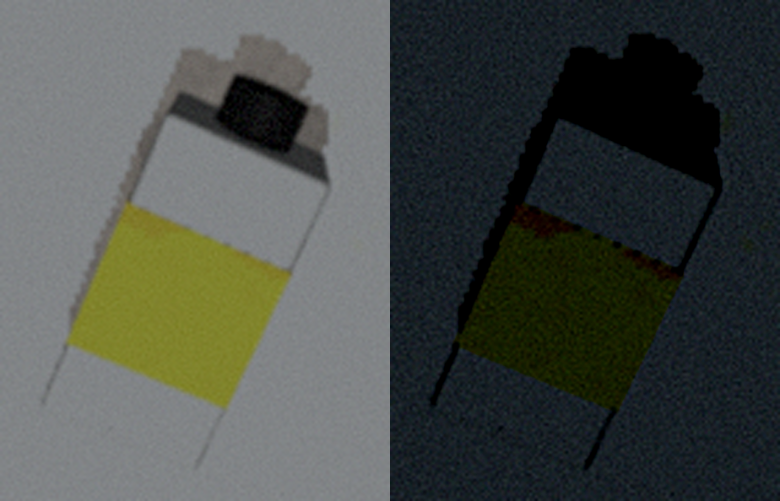

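```bash
cat > k.py <<'E'
from h import *
for n,off,c in(("t2",(250,165),[(149,98),(312,158),(197,450),(41,397)]),("t1",(220,165),[(170,115),(328,185),(196,468),(43,403)])):
    E=np.load(n+"E.npy"); q=back("wrist",E,np.array(c)/2.786+off,.044)[:,:2]
    print(n,q.tolist(),np.linalg.norm(q-np.roll(q,-1,0),axis=1))
    cap=(q[0]+q[1])/2;ft=(q[2]+q[3])/2;d=cap-ft;print("cap",cap,"foot",ft,"dir",np.degrees(np.arctan2(d[1],d[0])),np.degrees(np.arctan2(*(q[1]-q[0])[::-1])),"mid",q.mean(0))
E
python3 k.py
```

```text
t2 [[0.6081534967883965, -0.04329608047767023], [0.6261495432164331, 0.005271867802993817], [0.7226050967647386, -0.028941391855419368], [0.70412524190802, -0.07855322689340868]] [0.0518 0.1023 0.0529 0.1022]
cap [ 0.6172 -0.019 ] foot [ 0.7134 -0.0537] dir 160.14932410447068 69.66865006619796 mid [ 0.6653 -0.0364]
t1 [[0.5432494071598248, -0.34069453831334184], [0.5642679955204625, -0.293887416564783], [0.6582406336714681, -0.3349322938747867], [0.6356780906175953, -0.38294220015500635]] [0.0513 0.1025 0.053  0.1016]
cap [ 0.5538 -0.3173] foot [ 0.647  -0.3589] dir 155.92274860213075 65.81768808255005 mid [ 0.6004 -0.3381]
```

```bash
cat >> h.py <<'E'
import warnings;warnings.filterwarnings("ignore")
def rotm(x,z): return np.c_[x,np.cross(z,x),z]
def eul(M): return R.from_matrix(M).as_euler("xyz",degrees=True).tolist()
def curM(): return R.from_euler("xyz",robot.current_eef_rot(),degrees=True).as_matrix()
def angto(M): return np.degrees((R.from_matrix(curM()).inv()*R.from_matrix(M)).magnitude())
def tinpick_rot(cdir,t):
    zt=np.array([np.cos(np.radians(cdir)),np.sin(np.radians(cdir)),0]);d=np.array([0,0,-1.]);c,s=np.cos(np.radians(t)),np.sin(np.radians(t))
    return rotm(c*zt+s*d,c*d-s*zt)
def pickt(mid,cdir,t=25,gz=.028):
    M=tinpick_rot(cdir,t);g=np.array([*mid,gz]);tcp=g+.002*M[:,2]
    fingers.gripper_to(1.0)
    goto([*(mid+.0*mid),.25],w180(cdir),.1)
    robot.move_to((tcp-.09*M[:,2]).tolist(),eul(M));robot.pause(.1);print("rot err",angto(M),robot.current_joint_positions())
    if angto(M)>5: return False
    st=robot.line_to(tcp.tolist(),eul(M),velocity=.1,f_stop=12);robot.pause(.1);print("stop",st,robot.current_tool_pos()-tcp)
    fingers.gripper_to(.3,60);robot.pause(.1);print("gap",robot.current_finger_gap(),robot.current_tool_pos()-tcp)
    p=robot.current_tool_pos();robot.line_to([p[0],p[1],.2],velocity=.15);robot.pause(.1);print("gap",robot.current_finger_gap(),robot.current_contact_force(),robot.current_time_s())
    return True
E
cat > l.py <<'E'
from h import *
pickt(np.array([.6653,-.0364]),160.1)
grab("side","t2p");grab("wrist","t2pw")
E
python3 l.py
```

```text
rot err 0.2365557593030791 [-36.3448  25.18    40.3866 109.5101 -14.8695  27.5834  79.671 ]
stop False [0.0004 0.0002 0.0009]
gap 0.6247147005020792 [0.0001 0.     0.0006]
gap 0.618819578762931 [-0.7545 -0.3365 -2.0422] 59.05
```

View pics/t2p.png

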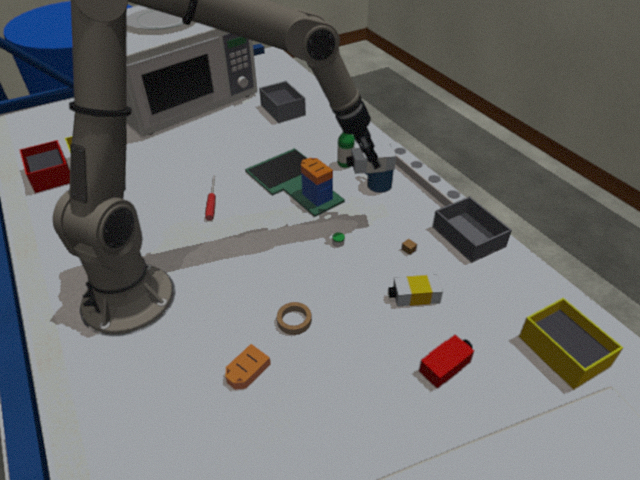

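View pics/t2pw.png

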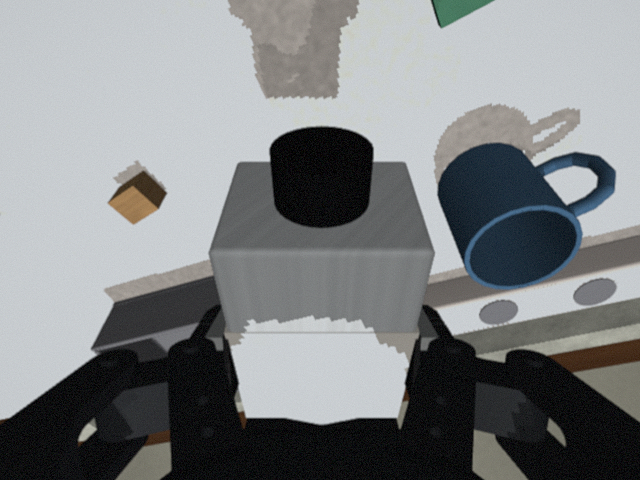

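```bash
cat > m.py <<'E'
from h import *
p=robot.current_tool_pos();robot.line_to([.55,.0,.33],velocity=.2)
print(robot.current_joint_positions())
for q in([.5,.2,.33],[.5,.25,.3],[*padpt(.045,0),.2],[*padpt(.045,0),.3]):
    for h in(-10,0,8,15): print(q,h,robot.inverse_kinematics(q,tilt(h,25)))
E
python3 m.py
```

```text
[-57.2262  -1.2863  47.7683 101.646   15.2128  58.0143  55.1032]
[0.5, 0.2, 0.33] -10 [-122.3683  -10.0147   61.3824  130.1431   85.8409   66.2934  151.0805]
[0.5, 0.2, 0.33] 0 [-15.8151  -8.6541 -31.0895 132.7553  87.659   38.6351 154.1862]
[0.5, 0.2, 0.33] 8 [ -6.2717 -13.3207 -31.1621 135.7242  98.5884  22.7502 151.1062]
[0.5, 0.2, 0.33] 15 [-36.4505 -14.8271   0.8867 138.2842 109.9354  19.9302 150.0948]
[0.5, 0.25, 0.3] -10 [-22.1714   8.0817 -41.2709 124.6024  84.5052  65.1021 145.0199]
[0.5, 0.25, 0.3] 0 [-46.8944  -0.1143  -9.6752 131.4775  90.9542  49.1414 145.8921]
[0.5, 0.25, 0.3] 8 [-18.3518  -3.9809 -30.9081 134.6152 101.2201  36.3591 143.7243]
[0.5, 0.25, 0.3] 15 [-90.9796 -12.321   41.691  139.105  110.2109  37.7039 147.2549]
[np.float64(0.596807353019409), np.float64(0.2858716133221841), 0.2] -10 [-93.7071  34.3571  54.0486 120.4637  86.8652  27.91   128.7889]
[np.float64(0.596807353019409), np.float64(0.2858716133221841), 0.2] 0 [-48.5052  20.5332   0.8203 125.3618 111.6815  46.0132 124.9513]
[np.float64(0.596807353019409), np.float64(0.2858716133221841), 0.2] 8 [  0.0396  27.4338 -51.3769 127.7923 124.0663  57.0664 134.6249]
[np.float64(0.596807353019409), np.float64(0.2858716133221841), 0.2] 15 [ 13.3212  30.7876 -61.568  129.96   133.2472  53.8586 138.0476]
[np.float64(0.596807353019409), np.float64(0.2858716133221841), 0.3] -10 [-34.8957  15.7052 -20.1875 113.5976  88.2049  58.6026 149.0367]
[np.float64(0.596807353019409), np.float64(0.2858716133221841), 0.3] 0 [-102.5274   17.1599   64.7428  121.8754   92.1278   25.7793  144.1377]
[np.float64(0.596807353019409), np.float64(0.2858716133221841), 0.3] 8 [-24.1885   7.8011 -20.1912 123.2806 107.4684  35.5486 144.4566]
[np.float64(0.596807353019409), np.float64(0.2858716133221841), 0.3] 15 [ 10.3792   9.4567 -51.6058 124.6591 119.3296  30.7855 142.5862]
```

```bash
cat > m2.py <<'E'
from h import *
q0=np.array(robot.current_joint_positions());q1=np.array(robot.inverse_kinematics([*padpt(.045,0),.3],tilt(8,25)))
print(q1)
for i in range(1,5):
    robot.move_j((q0+(q1-q0)*i/4).tolist());print(robot.current_tool_pos(),curM()[:,2],robot.current_finger_gap())
    if robot.current_tool_pos()[2]<.24: break
grab("side","t2m");grab("wrist","t2mw");print(robot.current_time_s())
E
python3 m2.py
```

```text
[-24.1885   7.8011 -20.1912 123.2806 107.4684  35.5486 144.4566]
[ 0.5777 -0.0056  0.3235] [ 0.5216 -0.3529 -0.7768] 0.6263658602550386
[0.615  0.044  0.3321] [ 0.7073 -0.3685 -0.6032] 0.6230185086404816
[0.6312 0.1484 0.3276] [ 0.8618 -0.1883 -0.471 ] 0.6236285960075769
[0.5984 0.2835 0.301 ] [ 0.8988  0.1216 -0.421 ] 0.6235971890710689
62.35
```

View pics/t2m.png

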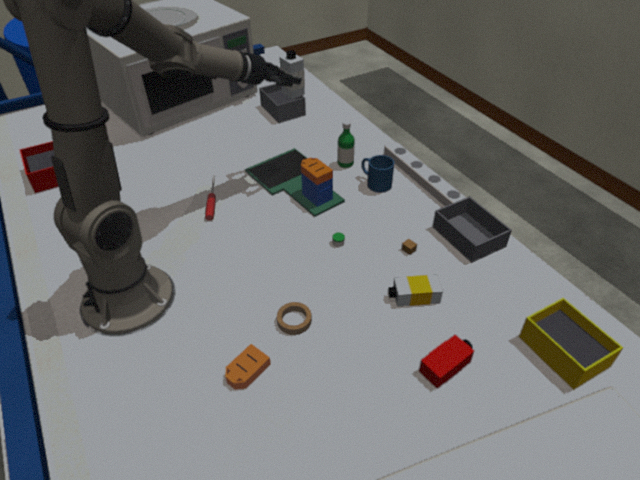

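View pics/t2mw.png

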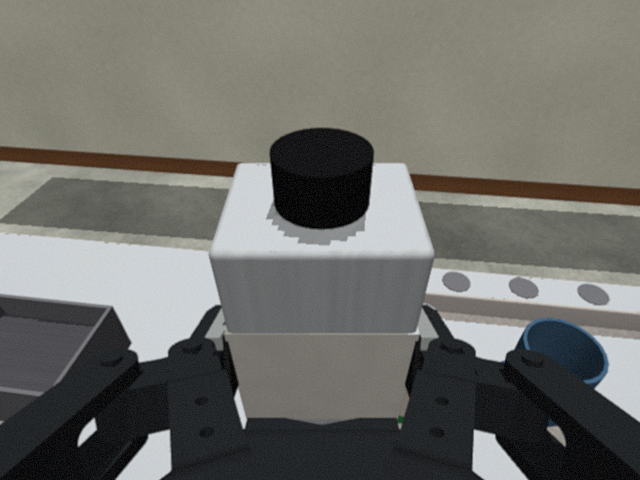

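```bash
cat >> h.py <<'E'
def placet(c,h=8,t=25,gz=.028,above=.07):
    o=tilt(h,t);M=R.from_euler("xyz",o,degrees=True).as_matrix()
    hd=np.array([np.cos(np.radians(h)),np.sin(np.radians(h))])
    g=np.array([*(c-hd*(gz-.022)),.013+.0525]);tcp=g+.002*M[:,2]
    robot.line_to((tcp+[0,0,above]).tolist(),o,velocity=.15);robot.pause(.1);print("rot",angto(M),robot.current_joint_positions())
    robot.line_to((tcp+[0,0,.012]).tolist(),o,velocity=.1);robot.pause(.15)
    st=robot.line_to((tcp-[0,0,.012]).tolist(),o,velocity=.03,f_stop=8);robot.pause(.1)
    print("stop",st,robot.current_tool_pos()-tcp,angto(M),robot.current_contact_force(),robot.current_finger_gap())
    return M
def releaset(M):
    fingers.gripper_to(1.0);robot.pause(.2);p=np.array(robot.current_tool_pos())
    robot.line_to((p-.09*M[:,2]).tolist(),velocity=.12);print(robot.current_time_s())
E
cat > n.py <<'E'
from h import *
M=placet(padpt(.045,0)); grab("side","t2q");grab("wrist","t2qw")
E
python3 n.py
```

```text
rot 0.15376186397428954 [-25.1525  28.9659 -21.395  130.6115 132.9948  55.098  115.5005]
stop True [0.0006 0.0002 0.0011] 0.18997140451738165 [0.5517 0.1498 3.7155] 0.6253259658418452
```

View pics/t2q.png

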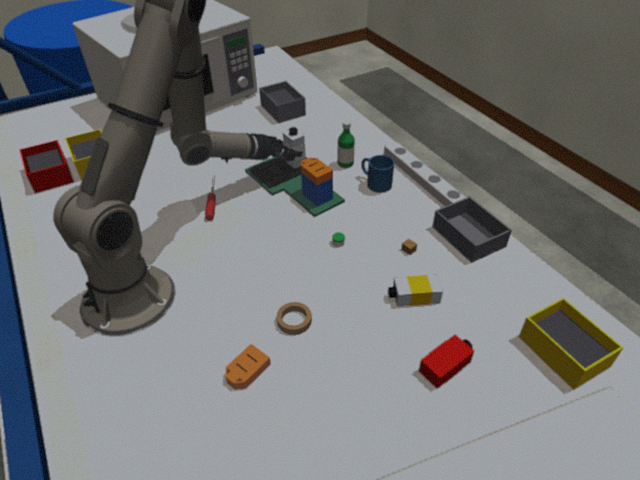

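View pics/t2qw.png

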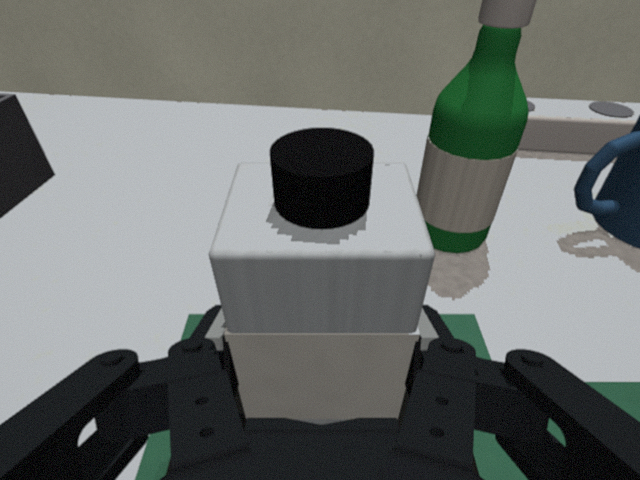

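```bash
cat > n2.py <<'E'
from h import *
M=R.from_euler("xyz",tilt(8,25),degrees=True).as_matrix()
releaset(M); p=robot.current_tool_pos(); robot.line_to([p[0],p[1],.3],velocity=.2)
grab("scene","t2r")
for q in([.55,0,.3],[.5,-.2,.3],[.55,-.31,.3]): 
    print(robot.inverse_kinematics(q,[180,0,155.9]))
print(robot.current_joint_positions())
E
python3 n2.py
```

```text
66.8083
[ 20.5649  19.2203 -30.6729  80.0469   9.7339  83.3575  56.0768]
[ 56.5349  22.2083 -51.4478  81.3865  17.2723  84.5918  71.4774]
[ 51.0403  31.9163 -41.0666  65.2597  20.3233  89.6119  80.3098]
[-26.1796  -0.4736 -25.532  131.8317 100.0062  39.3179 144.8222]
```

View pics/t2r.png

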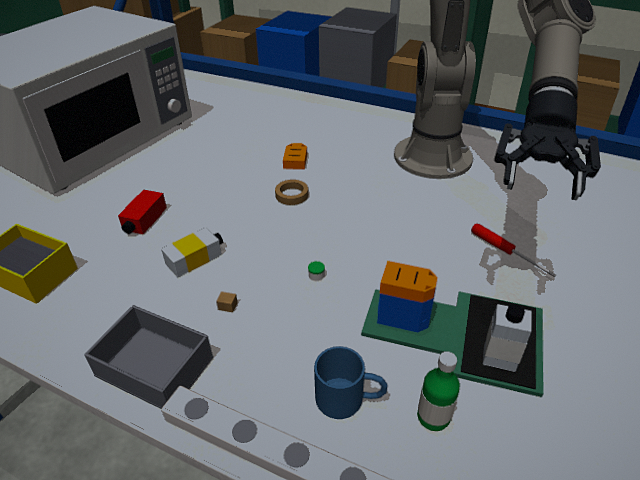

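```bash
cat > o.py <<'E'
from h import *
q0=np.array(robot.current_joint_positions());q1=np.array(robot.inverse_kinematics([.55,0,.33],[180,0,155.9]))
for i in range(1,4):
    robot.move_j((q0+(q1-q0)*i/3).tolist());print(robot.current_tool_pos(),robot.current_eef_rot())
q=robot.current_eef_rot()
if abs(w180(q[2]-155.9))<10:
    pickt(np.array([.6004,-.3381]),155.9)
    grab("side","t1p");grab("wrist","t1pw")
E
python3 o.py
```

```text
[0.5947 0.0988 0.3251] [-131.0105  -31.6144  -91.6098]
[ 0.5716 -0.0018  0.3035] [-147.9733    2.1554 -147.6515]
[0.5487 0.0026 0.3288] [-179.8824   -0.0428  156.4264]
rot err 0.2392409572290324 [ 46.8062  24.3123 -22.3232 105.6758  15.9457  27.1139  81.5979]
stop False [ 0.0003 -0.0003  0.001 ]
gap 0.6226937967948195 [ 0.0001 -0.0002  0.0008]
gap 0.6270404500224309 [-1.0043  0.1722 -2.7754] 75.6917
```

```bash
ls -t pics | head -3
```

```text
t1pw.png
t1p.png
t2r.png
```

View pics/t1p.png

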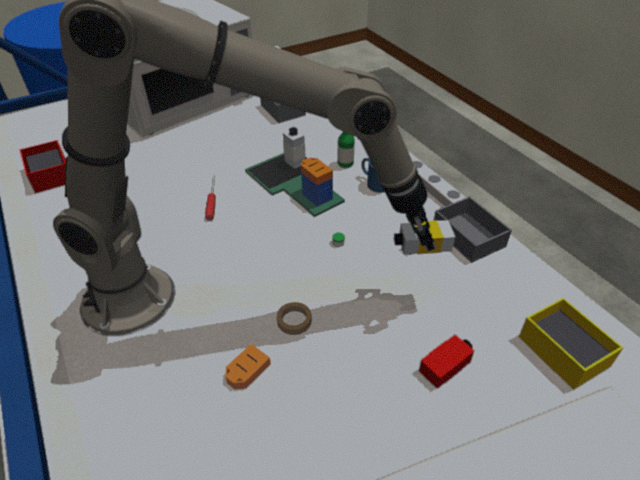

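View pics/t1pw.png

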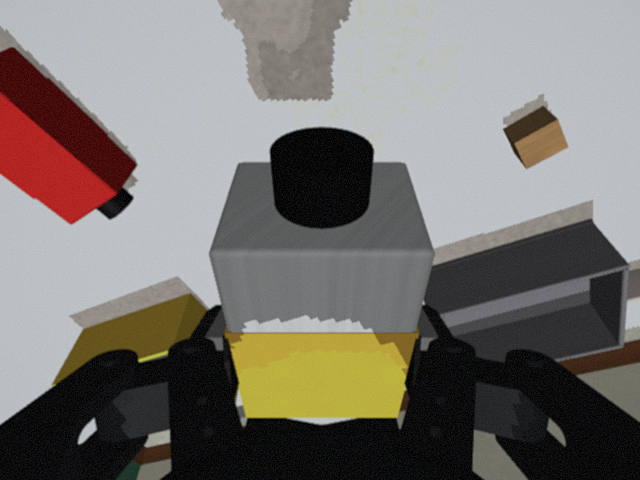

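```bash
cat > m.py <<'E'
from h import *
robot.line_to([.55,-.1,.33],velocity=.25)
print(robot.current_joint_positions(),robot.current_finger_gap())
for z in(.3,.2):
    for h in(-10,0,8,15): print(z,h,robot.inverse_kinematics([*padpt(-.045,0),z],tilt(h,25)))
E
python3 m.py
```

```text
[ 34.9571   2.1444 -32.3705  98.9796  12.08    56.4126  63.9151] 0.6191639332987037
0.3 -10 [ -7.5255  16.8145 -61.7395 121.0712  88.5522  74.9922 145.0152]
0.3 0 [-38.0459   3.1614 -20.2128 128.2696  90.5765  51.1207 146.0732]
0.3 8 [-42.9157  -1.2645  -9.6688 132.5912  99.6031  40.0618 144.6928]
0.3 15 [-58.6491  -4.8821  11.2963 135.8388 111.0982  31.8632 141.5196]
0.2 -10 [-44.1659  20.4114 -20.1675 127.2984  92.8446  65.9364 127.5584]
0.2 0 [-49.1046  15.2681  -9.6658 134.324  104.9285  54.8603 123.7093]
0.2 8 [ -6.9058  19.2216 -51.4096 137.6005 117.5662  59.8743 127.2896]
0.2 15 [  8.2196  20.4175 -61.5241 140.3291 128.5888  55.655  128.0682]
```

```bash
cat > m3.py <<'E'
from h import *
q0=np.array(robot.current_joint_positions());q1=np.array(robot.inverse_kinematics([*padpt(-.045,0),.3],tilt(0,25)))
print(q1)
for i in range(1,5):
    robot.move_j((q0+(q1-q0)*i/4).tolist());print(robot.current_tool_pos(),curM()[:,2],robot.current_finger_gap())
    if robot.current_tool_pos()[2]<.24: break
else:
    M=placet(padpt(-.045,0),h=0,above=.12)
grab("side","t1q");grab("wrist","t1qw");print(robot.current_time_s())
E
python3 m3.py
```

```text
[-38.0459   3.1614 -20.2128 128.2696  90.5765  51.1207 146.0732]
[ 0.542  -0.0478  0.2924] [ 0.4029 -0.332  -0.8529] 0.6206840565677219
[0.5492 0.0234 0.2866] [ 0.5605 -0.3992 -0.7256] 0.6236037462899116
[0.5489 0.1305 0.2939] [ 0.7689 -0.2939 -0.5678] 0.6226483321818177
[0.5092 0.2712 0.3005] [ 0.9065 -0.0048 -0.4222] 0.6220276263487257
rot 0.1822827257233754 [-40.3546  18.2152 -20.2922 134.8061 106.6862  59.3853 121.7202]
stop True [0.0004 0.0002 0.0013] 0.16781293308868198 [1.1467 0.5041 2.664 ] 0.6223065700649847
82.1583
```

View pics/t1q.png

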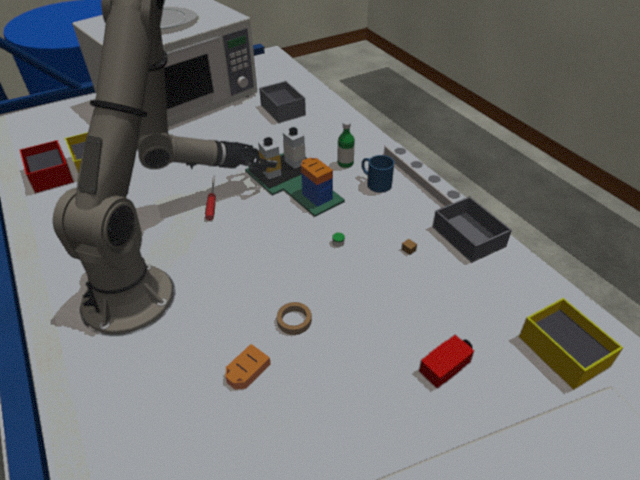

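View pics/t1qw.png

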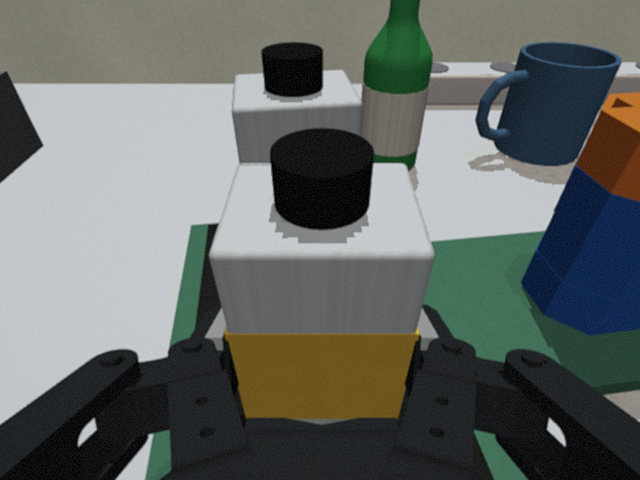

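```bash
cat > n3.py <<'E'
from h import *
M=R.from_euler("xyz",tilt(0,25),degrees=True).as_matrix()
releaset(M); p=robot.current_tool_pos(); robot.line_to([p[0],p[1],.33],velocity=.2);robot.pause(.3)
q0=np.array(robot.current_joint_positions());q1=np.array(robot.inverse_kinematics([.45,.12,.38],[180,0,180]))
for i in range(1,4): robot.move_j((q0+(q1-q0)*i/3).tolist());print(robot.current_tool_pos(),robot.current_eef_rot())
robot.pause(.3)
im,E=grab("wrist","fin_w");grab("scene","fin_s");np.save("finE.npy",E)
v,f=fittray(im,E,(*FOOT,np.radians(FYAW)),kind="orange",rim=False,z0=.088);print(v,f,robot.current_time_s())
E
python3 n3.py
```

```text
83.6833
[0.4577 0.1481 0.3228] [-144.4982  -34.1273  -82.7155]
[0.4409 0.1028 0.3242] [-156.2017   -6.5799 -132.3053]
[0.4483 0.1216 0.3785] [-179.9058   -0.1537 -179.5514]
[0.5797 0.1104 0.149 ] 0.1676522889872214 87.2667
```

View pics/fin_w.png

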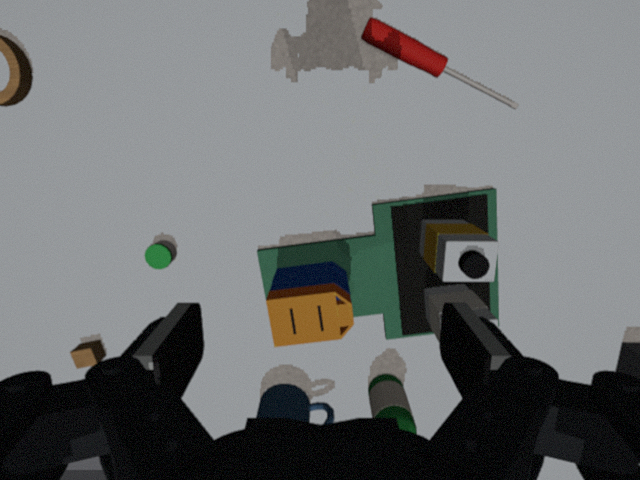

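View pics/fin_s.png

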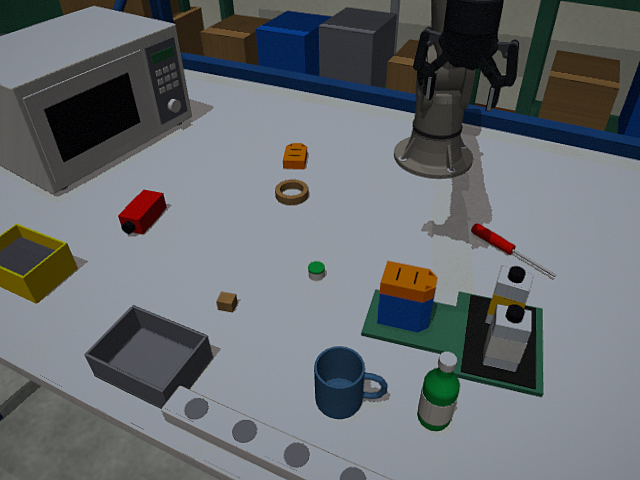

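```bash
cat > q.py <<'E'
from h import *
im=cv2.imread("pics/fin_s.png")[:,:,::-1];E=w2c("scene")
def box(c,yaw):
    P=np.array([[sx*.022,sy*.027,z] for sx in(-1,1) for sy in(-1,1) for z in(0,.105)]);c1,s1=np.cos(np.radians(yaw)),np.sin(np.radians(yaw))
    return P@np.array([[c1,-s1,0],[s1,c1,0],[0,0,1]]).T+[*c,.013]
a=np.radians(FYAW)
polys=[traypts(*FOOT,a,.01+.026*k,False) for k in range(4)]+[box(padpt(.045,0),8),box(padpt(-.045,0),0)]
dbg(im,E,polys,"ov","scene")
o=cv2.imread("pics/ov.png")[240:400,350:560];cv2.imwrite("pics/ovz.png",cv2.resize(o,None,fx=3.5,fy=3.5,interpolation=cv2.INTER_CUBIC))
E
python3 q.py
```

```text
(no output)
```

View pics/ovz.png

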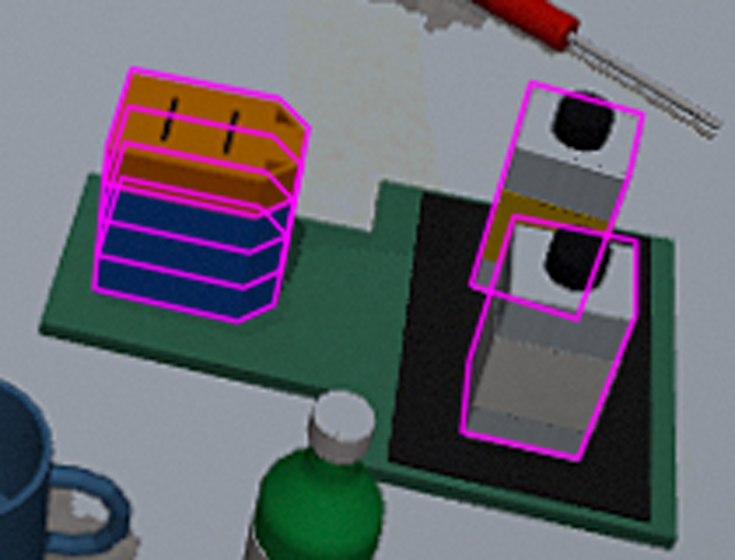

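Overlays of the intended poses match the lid, all stack levels and both tins within about a pixel. Handing in.

```bash
python3 - <<'E'
from h import *
print(robot.current_contact_force(),robot.current_time_s());workorder.close_job()
E
```

```text
[0.1873 0.1027 0.989 ] 87.2667
the job is handed in; nothing more can be done
```

I stacked the three blue trays that were there on the steel foot, closed the stack with the orange lid that was farther from the base, and stood both tins upright on the rubber pad. The job went in at 87 s, and `close_job` reports no verdict.

**What the checks showed:**
- **Trays and lid:** each stopped within about 1 mm of its expected seated height. That matches the height offset at which it was gripped, so I take each as fully home.
- **Tins:** both made contact at the expected pad height, with less than 0.2° of tool tilt error.
- **Final picture:** the intended poses drawn over the last scene picture agreed to about a pixel for all stack levels, the lid and both tins. In the last pictures nothing that was to be left alone looks moved, judged by eye.

**One check disagreed:** the last wrist-camera fit of the lid was poor (fit error 0.17, against 0.02 to 0.03 in the earlier fits). It put the lid about 4 mm off in x. I put this down to the oblique view, with part of the lid left out by the colour mask, and relied on the overlay and the seated heights instead.

I saw no grip slip, and nothing had moved more than 3.5 mm when I re-measured it.

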